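# Set up the lathe's jaw tray from the keeper hooks

## Task

Set up the jaw tray for the next turning job. First turn the empty tray end for end and slide it, blue nose first, fully home between the guide rails; then take every jaw carrier that is hanging on the rack off its hook, pressing the sprung keeper over with the carrier's own bail, and stand each upright on the floor of a compartment of its own in the tray. Leave the other things on the bench where they are.

Things in the scene. Friction and masses are not known exactly. Their poses are not given: they have to be found in the camera images.
- rack: fixed rack: upright board 350 mm wide, 105 high, 20 thick; its foot reaches 95 mm behind. Origin: under the board's middle, z up; hooks point along -x. Four flat steel hook arms at y = -127.5, -42.5, 42.5, 127.5: 14 wide, 12 thick, top at z = 87, from the board (x = -10) to the tip (x = -115). Carriers hang at about x = -70, undersides 8 mm above the table. An orange sprung keeper stands at each tip
- carrier_red: jaw carrier, red (may be absent): puck 52 mm across, 45 high with four steel jaws on top, flat steel bail above it, wooden grip on the bail; 137 mm high, 0.2 to 0.45 kg. Origin: centre of the puck's underside, z up, y along the bail. While hanging, its x lies along the hook arm within 0.05 rad, +x towards the board
- carrier_blue: jaw carrier, blue (may be absent); all carriers are alike but for colour. Bail: crossbar z = 79 to 89, 10 thick in x, 52 long in y, which rests on the hook arm; uprights at y = +-23.5. The window under the bar is 34 high (z 45 to 79) and 42 wide
- carrier_yellow: jaw carrier, yellow (may be absent), like the others. Wooden grip of all: upright on the crossbar's middle, z = 89 to 137, 12 thick in x, 34 wide in y. Pinch it across x from above; keep the fingertips above z = 100 so that they clear the hook and the keeper
- keeper0 (a joint): sprung keeper at the tip of the arm at rack y = -127.5: orange flap 14 mm wide, 5 thick, hinged 6 mm below the arm's top, standing 30 mm above that top. 0 = upright, shut; grows to 1.5 rad as it folds outward (away from the board) and down. It springs back by itself
- keeper1 (a joint): the same, at rack y = -42.5. A carrier can be lifted only 22 mm on its arm before its puck meets the arm from below, so it cannot pass over an upright keeper: lift it about 12 mm and draw it outward along the arm (rack -x), its bar pressing the keeper over with some 3 to 8 N
- keeper2 (a joint): the same, at rack y = +42.5. The bar (lifted 12 mm) comes past the keeper some 40 mm beyond the arm's tip; from 60 mm beyond it (carrier at rack x = -175) the keeper has sprung up behind it and the carrier can be raised clear
- carrier_green: jaw carrier, green (may be absent), like the others
- keeper3 (a joint): the same, at rack y = +127.5
- tray: loose plywood tray, 190 mm long (x), 152 wide (y), walls 30 high, floor 4 thick, 0.3 to 0.6 kg. Origin: centre of the underside, z up, x towards the blue nose, whose corners are cut off at 45 degrees (20 mm). Low dividers (18 high, 4 thick, along y = 0) and the handle fin make four compartments 85 by 69, centres at x = +-47.5, y = +-36.5
- tray_fin (a point): middle of the top edge of the tray's dark handle fin, which stands across the tray's middle: 10 mm thick in tray x, 60 long in tray y, top 56 above the tray's underside. Lift and push the tray by it
- tray_nose (a point): middle of the outer face of the tray's blue nose end: tray x = 95, y = 0, z = 15. The tail end (x = -95) has two black ears sticking out sideways to y = +-94 (x = -95 to -80, z = 0 to 28), which cannot pass between the rails
- rails: fixed pair of aluminium guide rails on the table, with a dark stop bar across the far (+x) end. Origin: on the table, where the tray's origin lies when home; x is the direction in which the tray slides in. Rails run from x = -82 to 98, 35 high, 158 mm apart inside (y = +-79), with lips above (underside z = 35, top 39) that reach in to y = +-72, so the tray cannot be put in from above
- rails_nose_home (a point): point where the middle of the tray's nose lies when the tray is fully home: rails x = 95, y = 0, 15 mm above the table. The nose is then within about 3 mm of the stop bar (face at x = 98) and the ears are 2 mm from the rail ends. The tray slides on the bare table top between the rails
- bowl: bystander: wooden bowl 110 mm across, 45 high; origin at its underside
- blank: bystander: wooden cylinder 64 mm across, 50 high; origin at its underside
- glue: bystander: white bottle 52 mm across, 130 high; origin at its underside
- block: bystander: dark wooden block 70 x 90 x 55 mm; origin at its underside
- mallet: bystander: wooden mallet 180 mm long, lying
- finial: bystander: turned wooden finial 48 mm across, 105 high; origin at its underside
- mug: bystander: white mug 76 mm across, 85 high; origin at its underside
There are look-alikes about, which are no part of the job. Leave any pink look-alike of the carrier_blue alone.

How it is judged:
By the outcome, as a careful person would: the job done as asked, in the order asked, and still so for the second after the job is handed in, with the robot touching nothing.
Of carrier_red, carrier_blue, carrier_yellow, carrier_green only 3 to 4 are there at a start; the rules pass over those that are not, and their reading is None.
At some moment in a run one of tray may be knocked a few centimetres aside while the robot is not near it.
Once in a run the grip may slacken for a moment while it holds something.
It also fails if it takes over 210 s, if anything falls off the work surface, if the arm or the gripper's body presses on something with over 40 N, if the wrist force passes 120 N, or if a joint passes its speed limit or range.

## Robot

A 6-joint arm with a two-finger parallel gripper is mounted at the origin on the work surface. World frame = base frame: x ahead of the robot, y to its left, z up, the work surface at z = 0. Lengths are in m, angles in rad, forces in N, time in s.
With the tool pointing down it reaches from about 0.325 to 0.875 m from the base axis. Payload 4.4 kg.
Tool frame: the origin (TCP) lies at the very end of the fingers, on their centre line; the grasp point (between the pads) lies 19 mm behind it; x points along the fingers, y is the direction in which the jaws open and shut, and the axes are right-handed (so a half turn about x gives the same grasp; the last joint's range is limited). The gripper opens to 85 mm and grips with 20 to 120 N. Pads are 22 mm wide; open, the fingers measure 114 mm over their backs; the gripper's body (76 mm by 85 mm) begins 54 mm behind the grasp point. The pads swing forward as they close: fully open they stand 13 mm farther back than shut.
Start: joints at [1.093, 0.207, 1.542, -0, 1.393, -0.15], TCP at [0.185, 0.545, 0.231] pointing down, gripper open.
Joint ranges: [-2.73, 2.73], [-0.86, 2.22], [0.23, 2.46], [-1.11, 4.25], [0.08, 2.63], [-2.82, 2.82]. Speed limits (rad/s): [2.79, 2.79, 3.14, 3.14, 3.14, 3.14].

## Interface

Orientations are given as a rotation vector (axis times angle).
In Python, from workcell import arm gives the robot as it stands.
- The arm moves only by the tool send_rows, never from a script. Its argument "plan" is a list of rows, each a list of 7 numbers: the finger opening in m, from 0 to 0.0854, then the shift along the tool's x, y, z in m, then the turn, a rotation vector about the tool's x, y, z in rad. In form: [[hand, tx, ty, tz, rx, ry, rz], ...]. A call has 1 to 10 rows; each row is the pose to reach, as a shift and turn from the pose commanded when the call began, along the tool's axes at that moment; what a row does not reach only later rows make up. A row lasts 1/8 s, in which the tool goes at most 62.5 mm and 10.7 degrees, less where a joint would pass 70% of its speed; a pose out of reach is approached as far as the arm can. A call with a gripper value outside its range is refused whole. The fingers move at their own pace and stop on an object; the grip force is fixed at half the most. Time passes only in rows, so rows that repeat a pose let the fingers close. It gives the time, the measured TCP pose, the force and the opening at its end, in the units of the state.
- arm.read_state(): the state, without advancing time (a new reading comes with each control period).
- arm.capture(name): name is "scene" or "top" or "wrist"; returns (picture, depth): 384x512x3 uint8, blue, green, red; 384x512 float32, m along the optical axis (not along the pixel's ray), 0 where there is no reading.
- arm.camera_model(name): a dict with "vertical_fov" (degrees; the focal length in pixels is half the picture's height over the tangent of half this angle, whatever the lens; pixels are square), "cx", "cy" (the principal point, pixels), "k1" (the pictures are not rectified: a ray, as slopes to the right and down, at radius r is drawn at 1 + k1 r^2 times it, then the intrinsics apply), "world_from_camera" (4x4, takes a point from camera to world coordinates). Camera axes: x right, y down, z forward; pixel columns grow to the right and rows downward; lengths in m; the calibration is good to about 2 mm. A picture is of the moment at which its call begins: read the wrist's pose just before it. camera_model takes no time and is no camera call; for the wrist camera it gives the pose at the moment of the call.
- arm.job_done(): hands the job in, once; it reports no verdict.
The state is a dict: "time": time; "joint_positions": joint angles; "qd": joint speeds; "joint_torque": joint torques, N m; "tcp_pos": TCP position; "tcp_rot": TCP orientation; "contact_force": force on the tool from outside, world axes, zero at the start; "torque": the same for the moment, N m; "opening": finger opening in m.
Only numpy, scipy, OpenCV 4.12 (cv2) and the standard library are available. Lean on these libraries where they do the work, as an engineer would, in place of code of your own. Each camera call takes 0.05 s, during which the arm holds its last target.

## Working session

There is one attempt and no reset: what is moved stays moved. The work goes in short steps, Python scripts to look and compute and a tool call to move; the robot and the scene stay as the last step left them, time stands still between calls to the robot, and variables do not carry over. Pictures are saved under pics/ and viewed, and the job is handed in when it is done.

Besides the shell and the picture viewer there is one more tool, called after "Request:" by a JSON object that holds its "op" and its "data", one argument or row to a line. send_rows: Moves the arm, as the interface text tells. Its arguments: {"type":"object","properties":{"plan":{"type":"array","items":{"type":"array","items":{"type":"number"}}}},"required":["plan"]}

```bash
ls; mkdir -p pics; cat > h.py <<'E'
import numpy as np, cv2
from workcell import arm
from scipy.spatial.transform import Rotation as R
def cloud(name):
    m=arm.camera_model(name); img,d=arm.capture(name)
    H,W=d.shape; f=H/2/np.tan(np.radians(m["vertical_fov"])/2)
    K=np.array([[f,0,m["cx"]],[0,f,m["cy"]],[0,0,1]]); D=np.array([m["k1"],0,0,0,0.])
    u,v=np.meshgrid(np.arange(W),np.arange(H))
    p=cv2.undistortPoints(np.stack([u,v],-1).reshape(-1,1,2).astype(np.float64),K,D).reshape(H,W,2)
    P=np.stack([p[...,0]*d,p[...,1]*d,d],-1)
    T=np.array(m["world_from_camera"]); P=P@T[:3,:3].T+T[:3,3]
    P[d==0]=np.nan
    return img,d,P
def save(n,img,s=1):
    cv2.imwrite(f"pics/{n}.png",cv2.resize(img,None,fx=s,fy=s,interpolation=cv2.INTER_CUBIC) if s!=1 else img)
def st():
    s=arm.read_state(); print({k:np.round(s[k],4).tolist() for k in ["time","tcp_pos","tcp_rot","contact_force","opening","joint_positions"]}); 
    print("axes cols\n",np.round(R.from_rotvec(s["tcp_rot"]).as_matrix(),3)); return s
E
python3 - <<'E'
from h import *
st()
for n in ["scene","top"]:
    i,d,P=cloud(n); save(n+"0",i,1.5); np.savez(n+"0.npz",i=i,P=P)
    m=arm.camera_model(n); print(n,m)
E
```

```text
pics
{'time': 0.0, 'tcp_pos': [0.1842, 0.5439, 0.2301], 'tcp_rot': [0.2547, 1.5563, -0.2582], 'contact_force': [0.3814, -0.3102, -0.6177], 'opening': 0.0854, 'joint_positions': [1.0935, 0.2074, 1.543, 0.0, 1.3935, -0.1505]}
axes cols
 [[-0.001  0.321  0.947]
 [-0.002  0.947 -0.321]
 [-1.    -0.002 -0.   ]]
scene {'vertical_fov': 48.48663767681395, 'cx': 254.74521500628902, 'cy': 188.42393724823174, 'k1': -0.0976171364253671, 'world_from_camera': array([[ 1.87903413e-01,  6.21150683e-01, -7.60831214e-01,
         1.46516874e+00],
       [ 9.82186449e-01, -1.17693361e-01,  1.46485675e-01,
        -2.60469594e-01],
       [ 1.44489403e-03, -7.74803267e-01, -6.32200767e-01,
         8.65230242e-01],
       [ 0.00000000e+00,  0.00000000e+00,  0.00000000e+00,
         1.00000000e+00]])}
top {'vertical_fov': 44.07134108649318, 'cx': 248.0344823592439, 'cy': 188.5344121829938, 'k1': -0.10353508554902949, 'world_from_camera': array([[-0.01032982, -0.97885692,  0.20428517,  0.25693569],
       [-0.99993446,  0.0091032 , -0.00694328, -0.05525721],
       [ 0.00493683, -0.20434351, -0.9788868 ,  1.43159028],
       [ 0.        ,  0.        ,  0.        ,  1.        ]])}
```

View pics/scene0.png

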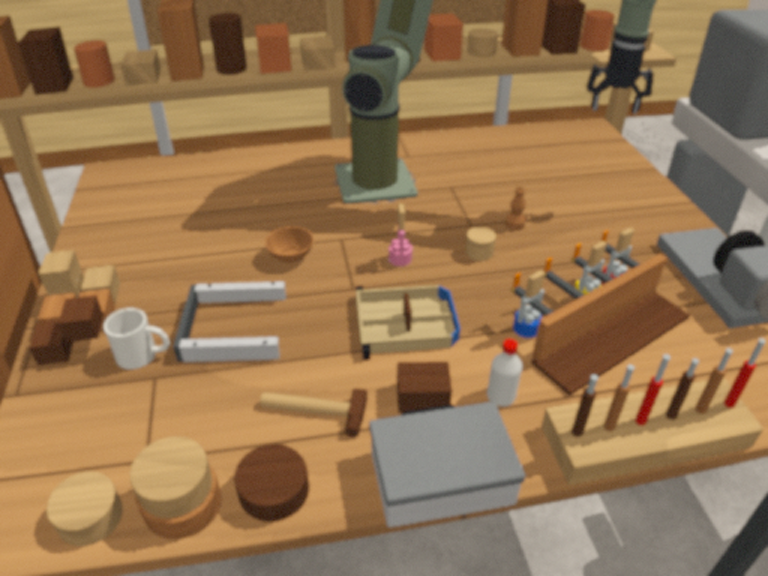

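View pics/top0.png

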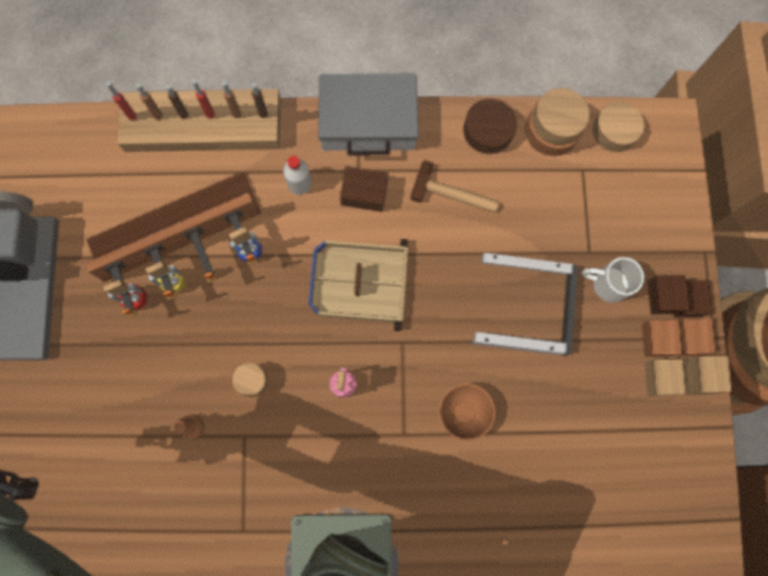

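Top picture (768-wide): tray at (360,282), nose to the left (315,280); rails at (525,303), open to the left and stop at right (570,315). Carriers hanging: red (128,297), yellow (168,280), blue (246,247); the hook at (205,260) is empty. The pink one at (343,382) is the look-alike and stays.

```bash
python3 - <<'E'
from h import *
z=np.load("top0.npz"); P=z["P"]; i=z["i"]
save("top_left",i[95:235,40:290],3); save("top_right",i[140:260,290:440],4)
def info(n,m):
    Q=P[m]; r=cv2.minAreaRect(Q[:,:2].astype(np.float32)); print(n,m.sum(),np.round(r[0],4),np.round(r[1],4),round(r[2],2),"z",np.round(np.nanpercentile(Q[:,2],[5,50,95]),4))
u,v=np.meshgrid(np.arange(512),np.arange(384))
def box(a,b,c,d): return (u>=a)&(u<=c)&(v>=b)&(v<=d)&np.isfinite(P[...,2])
B=box(310,160,390,240)
print("table z",np.median(P[box(290,120,330,150)][:,2]))
b,g,r=[i[...,k].astype(int) for k in range(3)]
light=(abs(b-r)<30)&(g>130)
info("rails",B&light&(P[...,2]>.028))
info("railA",B&light&(P[...,2]>.028)&(v<200)); info("railB",B&light&(P[...,2]>.028)&(v>205))
info("stop",B&(P[...,2]>.018)&(u>370))
T=box(195,150,280,225)
info("tray all",T&(P[...,2]>.015)); 
info("fin",T&(P[...,2]>.042)); 
info("nose blue",T&(P[...,2]>.015)&(b>r+20))
info("ears",T&(P[...,2]>.012)&(r<60)&(P[...,2]<.035))
E
```

```text
table z 0.0016910814653516848
rails 794 [ 0.5045 -0.3831] [0.2127 0.1851] 81.73 z [0.0332 0.0388 0.0438]
railA 383 [ 0.5847 -0.3948] [0.2128 0.0217] 81.21 z [0.0332 0.0391 0.0444]
railB 411 [ 0.4248 -0.3574] [0.1835 0.02  ] 81.73 z [0.0331 0.0385 0.0436]
stop 432 [ 0.4929 -0.4638] [0.062 0.185] 86.59 z [0.0273 0.0381 0.0441]
tray all 694 [ 0.5571 -0.037 ] [0.1899 0.1872] 84.98 z [0.0166 0.0284 0.0553]
fin 66 [ 0.5567 -0.0368] [0.009  0.0573] 89.31 z [0.0506 0.0556 0.0604]
nose blue 73 [0.5634 0.0492] [0.0171 0.1383] 84.8 z [0.0237 0.0298 0.0346]
ears 18 [ 0.5534 -0.038 ] [0.1758 0.1801] 84.99 z [0.0215 0.0265 0.029 ]
```

```bash
python3 - <<'E'
from h import *
z=np.load("scene0.npz"); i=z["i"]
save("sc_rack",i[140:270,320:480],4); save("sc_tray",i[170:260,100:330],3)
E
```

```text
(no output)
```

View pics/top_left.png

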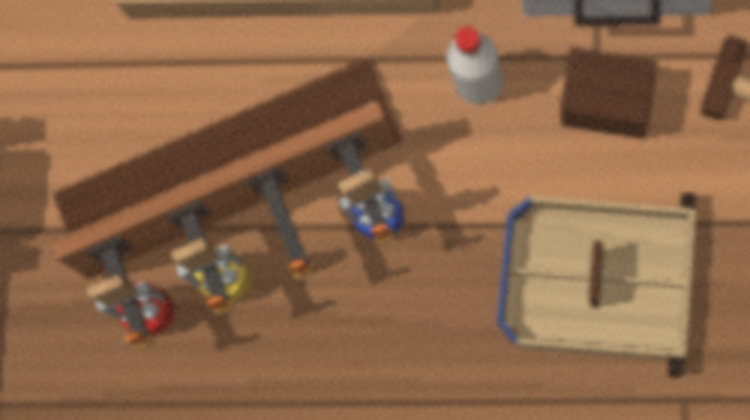

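View pics/top_right.png

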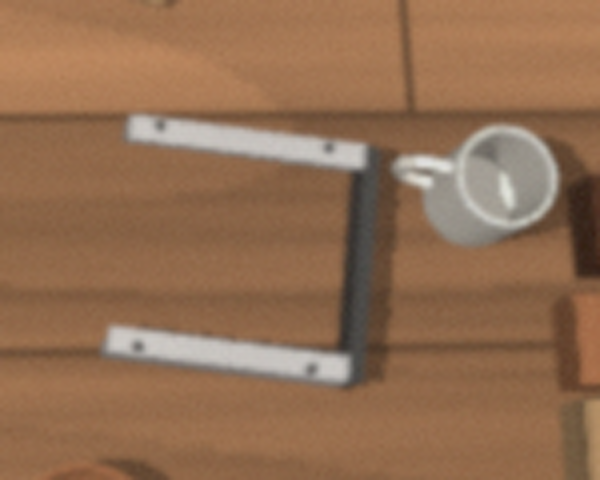

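View pics/sc_rack.png

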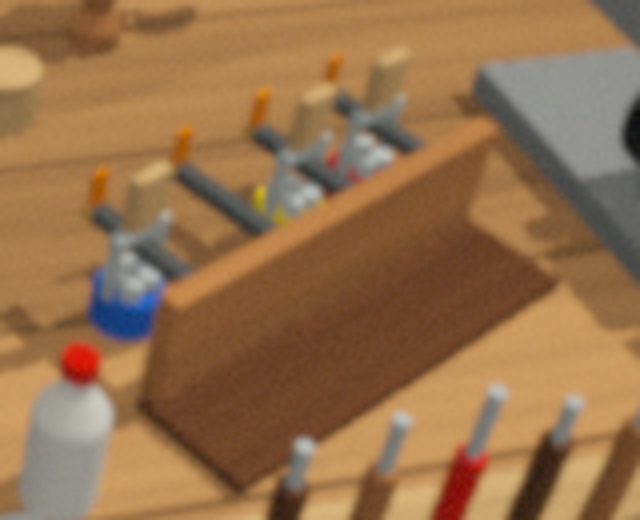

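```bash
cat >> h.py <<'E'
def ray(name,uv,z,T=None):
    """pixels (512-wide) -> world points on plane z"""
    m=arm.camera_model(name); f=192/np.tan(np.radians(m["vertical_fov"])/2)
    K=np.array([[f,0,m["cx"]],[0,f,m["cy"]],[0,0,1]]); D=np.array([m["k1"],0,0,0,0.])
    p=cv2.undistortPoints(np.array(uv,float).reshape(-1,1,2),K,D).reshape(-1,2)
    T=np.array(m["world_from_camera"]) if T is None else T
    d=np.c_[p,np.ones(len(p))]@T[:3,:3].T; o=T[:3,3]
    return o+d*((z-o[2])/d[:,2])[:,None]
def go(pos,yaw,s=None):
    """tool shift for target tcp pos & jaw yaw (deg), tool pointing down"""
    s=s or arm.read_state(); Rm=R.from_rotvec(s["tcp_rot"])
    y=np.radians(yaw); a=np.array([0,0,-1.]); b=np.array([np.cos(y),np.sin(y),0]); c=np.cross(a,b)
    Rt=R.from_matrix(np.c_[a,b,c])
    sh=Rm.inv().apply(np.array(pos)-s["tcp_pos"]); rv=(Rm.inv()*Rt).as_rotvec()
    print("t",np.round(s["time"],2),"shift",np.round(sh,4),"rot",np.round(rv,4),"rows>=",max(np.linalg.norm(sh)/.0625,np.degrees(np.linalg.norm(rv))/10.7).round(1))
E
python3 - <<'E'
from h import *
for n,uvs,zz in [("top",[[239.0,0]],0)]: pass
z=np.load("top0.npz"); P=z["P"]; i=z["i"]
b,g,r=[i[...,k].astype(int) for k in range(3)]
u,v=np.meshgrid(np.arange(512),np.arange(384))
light=((abs(b-r)<35)&(g>125)&(u>312)&(u<386)&(v>165)&(v<240)).astype(np.uint8)
n,l,s,c=cv2.connectedComponentsWithStats(light)
for k in range(1,n):
    if s[k,4]>60:
        vv,uu=np.nonzero(l==k); Q=ray("top",np.c_[uu,vv],.039)
        rr=cv2.minAreaRect(Q[:,:2].astype(np.float32)); print("rail",s[k],np.round(rr[0],4),np.round(rr[1],4),rr[2]); 
        mu=Q[:,:2].mean(0); w=np.linalg.svd(Q[:,:2]-mu)[2] if 0 else np.linalg.eigh(np.cov((Q[:,:2]-mu).T))[1][:,1]; print(np.round(mu,4),np.degrees(np.arctan2(w[1],w[0])))
# bystanders: height clusters
H=((P[...,2]>.02)).astype(np.uint8)
n,l,s,c=cv2.connectedComponentsWithStats(H)
for k in range(1,n):
    if s[k,4]>40:
        Q=P[l==k]; print(c[k].round(), "min",np.round(Q.min(0),3),"max",np.round(Q.max(0),3))
# keepers / grips
hsv=cv2.cvtColor(i,cv2.COLOR_BGR2HSV)
for nm,rng in [("orange",((5,190,150),(18,255,255)))]:
    m=cv2.inRange(hsv,*rng)*((u<200)&(v>100)&(v<230)); n,l,s,c=cv2.connectedComponentsWithStats(m.astype(np.uint8))
    for k in range(1,n):
        if s[k,4]>3: print(nm,c[k].round(1),s[k,4],np.round(np.median(P[l==k],0),3))
E
```

```text
rail [322 169  60  13 412] [ 0.5859 -0.3796] [0.1826 0.0223] 81.92940521240234
[ 0.586  -0.3786] 82.2472118556196
rail [316 222  62  14 457] [ 0.4249 -0.3563] [0.1832 0.0228] 81.787109375
[ 0.4248 -0.3562] 82.08504151487787
[245.  74.] min [ 0.816 -0.161  0.02 ] max [0.99  0.04  0.092]
[132.  78.] min [0.846 0.13  0.02 ] max [0.973 0.471 0.205]
[372.  80.] min [ 0.829 -0.514  0.02 ] max [ 0.946 -0.398  0.106]
[327.  83.] min [ 0.834 -0.374  0.02 ] max [ 0.946 -0.264  0.057]
[412.  83.] min [ 0.838 -0.65   0.02 ] max [ 0.942 -0.547  0.057]
[198. 116.] min [0.746 0.061 0.022] max [0.793 0.111 0.135]
[296. 126.] min [ 0.709 -0.326  0.02 ] max [ 0.814 -0.145  0.035]
[243. 125.] min [ 0.707 -0.098  0.02 ] max [ 0.79  -0.002  0.063]
[ 16. 185.] min [0.4   0.597 0.02 ] max [0.722 0.709 0.14 ]
[117. 168.] min [0.476 0.16  0.02 ] max [0.719 0.495 0.151]
[242. 187.] min [ 0.456 -0.137  0.02 ] max [0.643 0.061 0.038]
[357. 204.] min [ 0.401 -0.48   0.02 ] max [ 0.609 -0.266  0.049]
[411. 185.] min [ 0.509 -0.599  0.02 ] max [ 0.587 -0.488  0.093]
[239. 185.] min [ 0.527 -0.044  0.02 ] max [ 0.585 -0.026  0.062]
[453. 211.] min [ 0.396 -0.751  0.02 ] max [ 0.548 -0.615  0.109]
[459. 250.] min [ 0.316 -0.751  0.02 ] max [ 0.387 -0.616  0.108]
[166. 253.] min [0.325 0.145 0.02 ] max [0.389 0.209 0.057]
[229. 255.] min [ 0.323 -0.031  0.026] max [0.375 0.019 0.143]
[312. 274.] min [ 0.24  -0.298  0.02 ] max [ 0.344 -0.189  0.05 ]
[125. 284.] min [0.244 0.272 0.02 ] max [0.288 0.308 0.108]
[ 18. 357.] min [0.097 0.259 0.246] max [0.196 0.518 0.67 ]
[229. 372.] min [ 0.024 -0.082  0.021] max [0.098 0.059 0.354]
```

```bash
python3 - <<'E'
from h import *
go([.535,-.037,.25],85)
E
```

```text
t 0.1 shift [-0.0191 -0.4377  0.5187] rot [-0.2395 -0.0006  0.002 ] rows>= 10.9
```

Request:
{"op": "send_rows", "data": {
  "plan": [
    [0.085,-0.01,-0.044,0.052,-0.024,0,0],
    [0.085,-0.02,-0.088,0.104,-0.05,0,0],
    [0.085,-0.02,-0.13,0.156,-0.08,0,0],
    [0.085,-0.02,-0.175,0.207,-0.1,0,0],
    [0.085,-0.02,-0.219,0.26,-0.12,0,0],
    [0.085,-0.02,-0.263,0.311,-0.15,0,0],
    [0.085,-0.02,-0.306,0.363,-0.18,0,0],
    [0.085,-0.02,-0.35,0.415,-0.2,0,0],
    [0.085,-0.02,-0.4,0.47,-0.22,0,0],
    [0.085,-0.019,-0.438,0.519,-0.24,0,0]
  ]
}}

```text
time: 1.35
tcp_pos: [0.5068, 0.0084, 0.2505]
tcp_rot: [0.068, 1.57, -0.068]
contact_force: [0.7, 0.9, 0.9]
opening: 0.0847
```

Request:
{"op": "send_rows", "data": {
  "plan": [
    [0.085,0,0,0,0,0,0],
    [0.085,0,0,0,0,0,0],
    [0.085,0,0,0,0,0,0]
  ]
}}

```text
time: 1.72
tcp_pos: [0.5055, 0.0117, 0.2505]
tcp_rot: [0.067, 1.571, -0.066]
contact_force: [0.8, -0.5, 0.3]
opening: 0.0846
```

```bash
python3 - <<'E'
from h import *
st()
i,d,P=cloud("wrist"); save("w1",i,1.5); np.savez("w1.npz",i=i,P=P)
print(arm.camera_model("wrist")["world_from_camera"].round(3))
E
```

```text
{'time': 1.725, 'tcp_pos': [0.5055, 0.0117, 0.2505], 'tcp_rot': [0.0671, 1.5706, -0.0664], 'contact_force': [0.7811, -0.5056, 0.2934], 'opening': 0.0846, 'joint_positions': [-0.1483, 0.0432, 1.684, 0.0003, 1.4152, -1.6342]}
axes cols
 [[-0.001  0.085  0.996]
 [ 0.     0.996 -0.085]
 [-1.     0.    -0.001]]
[[ 0.085  0.959  0.271  0.437]
 [ 0.996 -0.082 -0.023  0.018]
 [ 0.     0.272 -0.962  0.394]
 [ 0.     0.     0.     1.   ]]
```

View pics/w1.png

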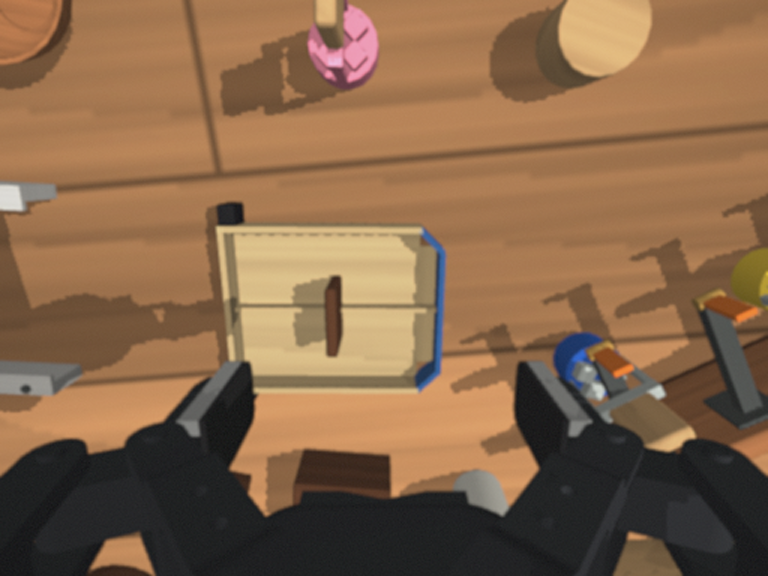

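Wrist picture: tray at (330,305), fin top edge at (333,315), nose blue at right (440,305); rail ends at left (50,190) and (75,375).

```bash
python3 - <<'E'
from h import *
z=np.load("w1.npz"); P=z["P"]; i=z["i"]
u,v=np.meshgrid(np.arange(512),np.arange(384))
def info(n,m):
    Q=P[m]; r=cv2.minAreaRect(Q[:,:2].astype(np.float32)); mu=Q[:,:2].mean(0); w=np.linalg.eigh(np.cov((Q[:,:2]-mu).T))[1][:,1]
    print(n,m.sum(),np.round(r[0],4),np.round(r[1],4),round(r[2],2),"pca",np.round(np.degrees(np.arctan2(w[1],w[0])),2),"z",np.round(np.nanpercentile(Q[:,2],[5,50,95]),4))
T=(u>130)&(u<305)&(v>130)&(v<265)
info("fin",T&(P[...,2]>.049)&(P[...,2]<.065))
info("tray",T&(P[...,2]>.02)&(P[...,2]<.036))
print("table",np.nanmedian(P[100:125,150:200,2]))
b,g,r=[i[...,k].astype(int) for k in range(3)]
for nm,mm in [("L1",(u<45)&(v<150)&(v>110)),("L2",(u<60)&(v<270)&(v>230))]:
    info(nm,mm&(P[...,2]>.034))
E
```

```text
fin 392 [ 0.555  -0.0356] [0.0101 0.0591] 84.97 pca 174.75 z [0.0521 0.0559 0.0573]
tray 2890 [ 0.5473 -0.0351] [0.1903 0.1701] 84.72 pca 54.25 z [0.0213 0.0298 0.0315]
table 0.0004239622653159081
L1 277 [ 0.4359 -0.2758] [0.0181 0.0188] 80.49 pca 140.77 z [0.0356 0.0394 0.0407]
L2 536 [ 0.5952 -0.3121] [0.0458 0.0198] 82.11 pca 81.24 z [0.0367 0.0395 0.0411]
```

```bash
python3 - <<'E'
from h import *
go([.555,-.0356,.10],84.8); go([.555,-.0356,.026],84.8)
E
```

```text
t 1.78 shift [ 0.1506 -0.0431  0.0533] rot [ 0.0061 -0.0004 -0.0003] rows>= 2.6
t 1.78 shift [ 0.2246 -0.0431  0.0533] rot [ 0.0061 -0.0004 -0.0003] rows>= 3.8
```

Request:
{"op": "send_rows", "data": {
  "plan": [
    [0.085,0.04,-0.02,0.025,0.003,0,0],
    [0.085,0.08,-0.043,0.053,0.006,0,0],
    [0.085,0.13,-0.043,0.053,0.006,0,0],
    [0.085,0.16,-0.043,0.053,0.006,0,0],
    [0.085,0.19,-0.043,0.053,0.006,0,0],
    [0.085,0.21,-0.043,0.053,0.006,0,0],
    [0.085,0.2245,-0.043,0.053,0.006,0,0],
    [0.085,0.2245,-0.043,0.053,0.006,0,0]
  ]
}}

```text
time: 2.78
tcp_pos: [0.5544, -0.0361, 0.0254]
tcp_rot: [0.072, 1.572, -0.072]
contact_force: [0.5, 0.8, 0.4]
opening: 0.0849
```

Request:
{"op": "send_rows", "data": {
  "plan": [
    [0.04,0,0,0,0,0,0],
    [0.02,0,0,0,0,0,0],
    [0.0,0,0,0,0,0,0],
    [0.0,0,0,0,0,0,0],
    [0.0,0,0,0,0,0,0],
    [0.0,0,0,0,0,0,0],
    [0.0,0,0,0,0,0,0]
  ]
}}

```text
time: 3.65
tcp_pos: [0.5559, -0.0372, 0.0268]
tcp_rot: [0.073, 1.569, -0.073]
contact_force: [-0.6, -0.3, 5.5]
opening: 0.0092
```

Request:
{"op": "send_rows", "data": {
  "plan": [
    [0.0,-0.01,0,0,0,0,0],
    [0.0,-0.02,0,0,0,0,0],
    [0.0,-0.025,0,-0.01,0,0,0],
    [0.0,-0.025,-0.01,-0.02,0,0,0],
    [0.0,-0.025,-0.02,-0.02,0,0,0],
    [0.0,-0.025,-0.02,-0.02,0,0,0]
  ]
}}

```text
time: 4.4
tcp_pos: [0.5334, -0.0563, 0.0511]
tcp_rot: [0.074, 1.569, -0.074]
contact_force: [-0.7, -0.7, -5.0]
opening: 0.0091
```

```bash
python3 - <<'E'
from h import *
st()
i,d,P=cloud("wrist"); save("w2",i)
E
```

```text
{'time': 4.4, 'tcp_pos': [0.5334, -0.0563, 0.0511], 'tcp_rot': [0.0741, 1.5694, -0.0744], 'contact_force': [-0.688, -0.7444, -4.9612], 'opening': 0.0091, 'joint_positions': [-0.2664, 0.3467, 1.7798, -0.0002, 1.0149, -1.7426]}
axes cols
 [[ 0.     0.094  0.996]
 [-0.     0.996 -0.094]
 [-1.    -0.     0.   ]]
```

View pics/w2.png

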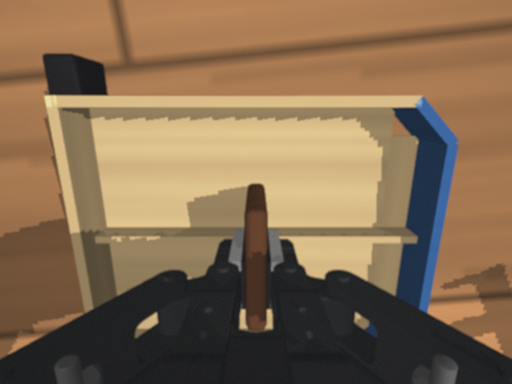

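The tray is held by its fin, level and clear of the table. Now the half turn.

Request:
{"op": "send_rows", "data": {
  "plan": [
    [0.0,0,0,0,0.16,0,0],
    [0.0,0,0,0,0.32,0,0],
    [0.0,0,0,0,0.48,0,0],
    [0.0,0,0,0,0.64,0,0],
    [0.0,0,0,0,0.8,0,0],
    [0.0,0,0,0,0.96,0,0],
    [0.0,0,0,0,1.12,0,0],
    [0.0,0,0,0,1.28,0,0],
    [0.0,0,0,0,1.44,0,0],
    [0.0,0,0,0,1.6,0,0]
  ]
}}

```text
time: 5.7
tcp_pos: [0.534, -0.0551, 0.0511]
tcp_rot: [1.303, 1.146, -1.302]
contact_force: [-1.0, 0.2, -5.4]
opening: 0.0091
```

Request:
{"op": "send_rows", "data": {
  "plan": [
    [0.0,0,0,0,0.16,0,0],
    [0.0,0,0,0,0.32,0,0],
    [0.0,0,0,0,0.48,0,0],
    [0.0,0,0,0,0.64,0,0],
    [0.0,0,0,0,0.8,0,0],
    [0.0,0,0,0,0.96,0,0],
    [0.0,0,0,0,1.12,0,0],
    [0.0,0,0,0,1.28,0,0],
    [0.0,0,0,0,1.44,0,0],
    [0.0,0,0,0,1.58,0,0]
  ]
}}

```text
time: 6.95
tcp_pos: [0.5339, -0.0551, 0.0511]
tcp_rot: [-2.151, 0.146, 2.151]
contact_force: [0.2, 1.1, -5.5]
opening: 0.0091
```

```bash
python3 - <<'E'
from h import *
st()
i,d,P=cloud("wrist"); save("w3",i);np.savez("w3.npz",i=i,P=P)
i,d,P=cloud("top"); save("t3",i[80:260,150:420],2.8); np.savez("t3.npz",i=i,P=P)
E
```

```text
{'time': 6.95, 'tcp_pos': [0.5339, -0.0551, 0.0511], 'tcp_rot': [-2.1512, 0.1462, 2.1509], 'contact_force': [0.1778, 1.1076, -5.4925], 'opening': 0.0091, 'joint_positions': [-0.2642, 0.3473, 1.7789, 0.0001, 1.0153, 1.4424]}
axes cols
 [[ 0.    -0.135 -0.991]
 [ 0.    -0.991  0.135]
 [-1.    -0.    -0.   ]]
```

View pics/w3.png

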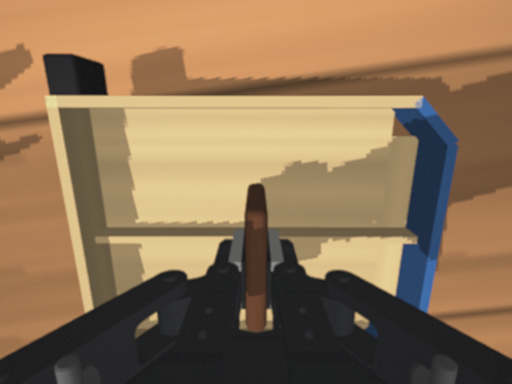

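View pics/t3.png

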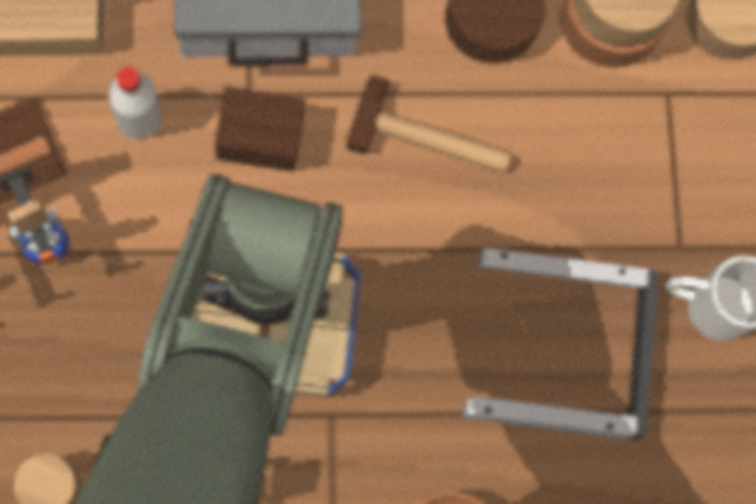

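```bash
python3 - <<'E'
from h import *
z=np.load("w3.npz"); P=z["P"]
O=np.array([.5065,-.3595]); a=np.radians(-97.85); ex=np.array([np.cos(a),np.sin(a)]); ey=np.array([-ex[1],ex[0]])
L=np.stack([(P[...,:2]-O)@ex,(P[...,:2]-O)@ey,P[...,2]],-1)
for rows,cols in [((90,112),(120,160)),((90,112),(200,240)),((90,112),(340,380))]:
    for r in range(*rows,2):
        print(r,np.round(np.nanmedian(L[r,cols[0]:cols[1]],0)*1000,1)) if cols[0]!=200 else None
    s=L[rows[0]:rows[1],cols[0]:cols[1]].reshape(-1,3); top=s[np.abs(s[:,2]-np.nanpercentile(s[:,2],97))<.004]; print("top edge y range",np.nanpercentile(top[:,1],[1,50,99])*1000, "x",top[:,0].mean()*1000,"z",np.median(top[:,2])*1000)
s=L[180:215,245:268].reshape(-1,3); t=s[s[:,2]>.065]; print("fin",len(t),np.median(t,0)*1000)
s=arm.read_state(); p=np.array(s["tcp_pos"][:2])-O; print("tcp in rails",p@ex*1000,p@ey*1000)
E
```

```text
90 [-378.2   66.9    0.7]
92 [-377.8   65.8    1. ]
94 [-378.1   64.6    0.6]
96 [-358.1   60.9   54.8]
98 [-358.2   60.1   54.8]
100 [-358.6   59.2   54.8]
102 [-358.8   58.3   54.8]
104 [-358.6   57.5   54.8]
106 [-358.8   56.6   54.9]
108 [-368.7   56.    28.8]
110 [-369.1   54.9   28.7]
top edge y range [56.14613087 58.55664392 60.9436082 ] x -358.5039710049062 z 54.84639656350629
top edge y range [56.24400277 58.82331816 61.04511016] x -322.290985370728 z 54.818160572463555
90 [-240.9   67.1    0.3]
92 [-241.1   65.9    0.3]
94 [-241.4   64.7    0.5]
96 [-258.9   61.    54.8]
98 [-258.5   60.1   54.8]
100 [-259.    59.3   54.6]
102 [-258.9   58.4   54.8]
104 [-258.9   57.6   54.9]
106 [-258.9   56.7   54.9]
108 [-250.    56.1   28.8]
110 [-249.5   55.    28.8]
top edge y range [56.24970267 58.4615272  61.04790854] x -258.8708923796294 z 54.82132008254478
fin 299 [-305.70248523   14.77792616   75.55489668]
tcp in rails -305.27319943255793 -14.416950327730738
```

Request:
{"op": "send_rows", "data": {
  "plan": [
    [0.0,0,0.02,-0.007,0,0,0],
    [0.0,0,0.05,-0.0145,0,0,0],
    [0.0,0,0.08,-0.0145,0,0,0],
    [0.0,0.01,0.1,-0.0145,0,0,0],
    [0.0,0.018,0.11,-0.0145,0,0,0],
    [0.0,0.0235,0.11,-0.0145,0,0,0],
    [0.0,0.0235,0.11,-0.0145,0,0,0],
    [0.0,0.0235,0.11,-0.0145,0,0,0]
  ]
}}

```text
time: 8.05
tcp_pos: [0.5335, -0.165, 0.0274]
tcp_rot: [-2.153, 0.139, 2.154]
contact_force: [0.6, -1.0, -4.6]
opening: 0.0089
```

```bash
cat > rl.py <<'E'
from h import *
O=np.array([.5065,-.3595]); a=np.radians(-97.85); ex=np.array([np.cos(a),np.sin(a)]); ey=np.array([-ex[1],ex[0]])
def rl(P): return np.stack([(P[...,:2]-O)@ex,(P[...,:2]-O)@ey,P[...,2]],-1)
E
python3 - <<'E'
from rl import *
s=st(); print(rl(np.array(s["tcp_pos"]))*1000)
i,d,P=cloud("wrist"); save("w4",i,1.3); L=rl(P)
s=L[85:115,120:160].reshape(-1,3); t=s[np.abs(s[:,2]-.03)<.004]; print(np.nanpercentile(t[:,1],[1,50,99])*1000,np.median(t[:,2]))
E
```

```text
{'time': 8.05, 'tcp_pos': [0.5335, -0.165, 0.0274], 'tcp_rot': [-2.1533, 0.1395, 2.1545], 'contact_force': [0.6145, -0.9614, -4.602], 'opening': 0.0089, 'joint_positions': [-0.4552, 0.4238, 1.7312, 0.0005, 0.9874, 1.2453]}
axes cols
 [[-0.001 -0.13  -0.992]
 [ 0.001 -0.992  0.13 ]
 [-1.    -0.001  0.001]]
[-1.96339069e+02  1.78144478e-01  2.74187451e+01]
[70.40840525 72.84997822 75.27807502] 0.031093295680731103
```

View pics/w4.png

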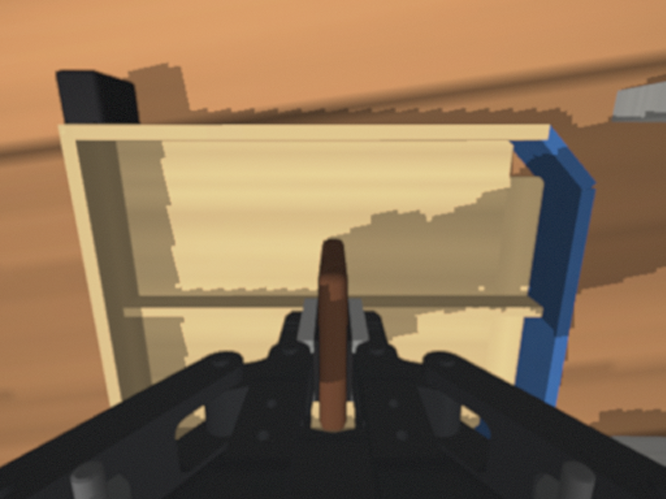

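Request:
{"op": "send_rows", "data": {
  "plan": [
    [0.0,0,0.012,0,0.004,0,0],
    [0.0,0,0.024,0,0.005,0,0],
    [0.0,0,0.036,0,0.005,0,0],
    [0.0,0,0.048,0,0.005,0,0],
    [0.0,0,0.06,0,0.005,0,0],
    [0.0,0,0.072,0,0.005,0,0],
    [0.0,0,0.084,0,0.005,0,0],
    [0.0,0,0.096,0,0.005,0,0],
    [0.0,0,0.108,0,0.005,0,0],
    [0.0,0,0.12,0,0.005,0,0]
  ]
}}

```text
time: 9.35
tcp_pos: [0.5178, -0.2859, 0.0277]
tcp_rot: [-2.151, 0.147, 2.151]
contact_force: [1.2, -0.1, -5.2]
opening: 0.009
```

```bash

python3 - <<'E'
from rl import *
s=st(); print(rl(np.array(s["tcp_pos"]))*1000)
i,d,P=cloud("wrist"); save("w5",i,1.3)
E
```

```text
{'time': 9.35, 'tcp_pos': [0.5178, -0.2859, 0.0277], 'tcp_rot': [-2.1509, 0.1468, 2.1508], 'contact_force': [1.1512, -0.0953, -5.1918], 'opening': 0.009, 'joint_positions': [-0.6507, 0.4789, 1.6456, 0.0, 1.0171, 1.0564]}
axes cols
 [[ 0.    -0.136 -0.991]
 [ 0.    -0.991  0.136]
 [-1.    -0.    -0.   ]]
[-74.49515687   1.13959727  27.74971443]
```

View pics/w5.png

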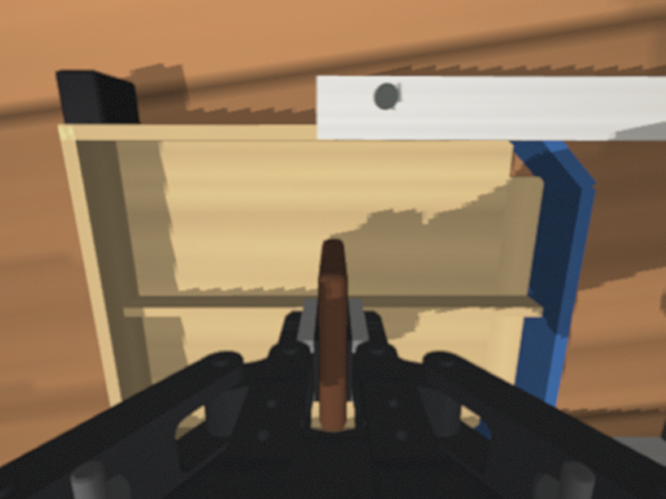

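Request:
{"op": "send_rows", "data": {
  "plan": [
    [0.0,0,0.012,0.001,0,0,0],
    [0.0,0,0.024,0.001,0,0,0],
    [0.0,0,0.036,0.001,0,0,0],
    [0.0,0,0.048,0.001,0,0,0],
    [0.0,0.001,0.06,0.001,0,0,0],
    [0.0,0.001,0.067,0.001,0,0,0],
    [0.0,0.001,0.071,0.001,0,0,0],
    [0.0,0.001,0.074,0.001,0,0,0],
    [0.0,0.001,0.075,0.001,0,0,0],
    [0.0,0.001,0.075,0.001,0,0,0]
  ]
}}

```text
time: 10.65
tcp_pos: [0.5069, -0.3586, 0.0269]
tcp_rot: [-2.15, 0.146, 2.151]
contact_force: [0.6, 2.5, -1.0]
opening: 0.0088
```

```bash

python3 - <<'E'
from rl import *
s=st(); print(rl(np.array(s["tcp_pos"]))*1000)
i,d,P=cloud("wrist"); save("w6",i,1.5)
E
```

```text
{'time': 10.65, 'tcp_pos': [0.5069, -0.3586, 0.0269], 'tcp_rot': [-2.1505, 0.1456, 2.1507], 'contact_force': [0.5932, 2.5349, -1.0043], 'opening': 0.0088, 'joint_positions': [-0.7553, 0.5306, 1.5663, 0.0006, 1.0452, 0.9512]}
axes cols
 [[-0.    -0.136 -0.991]
 [ 0.001 -0.991  0.136]
 [-1.    -0.001  0.   ]]
[-0.94807611  0.225905   26.85177601]
```

View pics/w6.png

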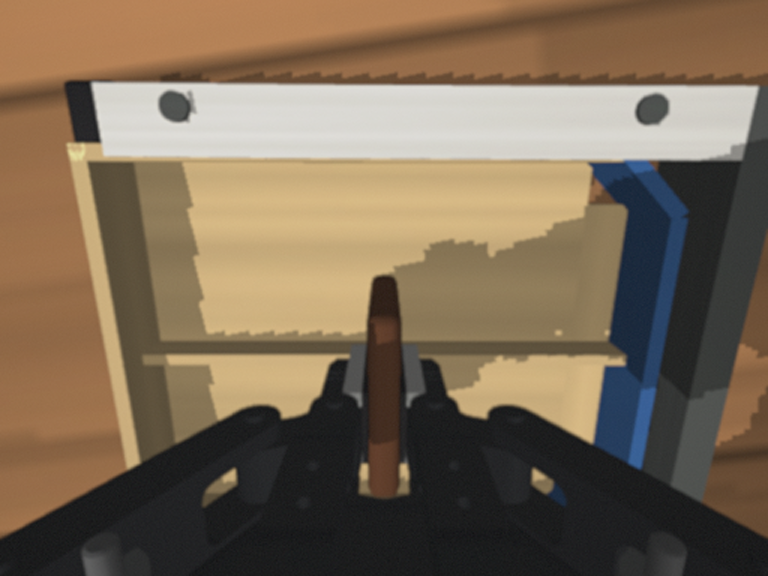

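Request:
{"op": "send_rows", "data": {
  "plan": [
    [0.0,0,0.001,0,0,0,0],
    [0.0,0,0.002,0,0,0,0],
    [0.0,0,0.002,0,0,0,0]
  ]
}}

```text
time: 11.08
tcp_pos: [0.5067, -0.3587, 0.0268]
tcp_rot: [-2.148, 0.142, 2.15]
contact_force: [0.4, 9.1, 2.2]
opening: 0.0089
```

Request:
{"op": "send_rows", "data": {
  "plan": [
    [0.0,0,0.001,0,0,0,0],
    [0.0,0,0.002,0,0,0,0],
    [0.0,0,0.002,0,0,0,0]
  ]
}}

```text
time: 11.45
tcp_pos: [0.5066, -0.3588, 0.0269]
tcp_rot: [-2.146, 0.139, 2.149]
contact_force: [0.7, 13.3, 4.4]
opening: 0.0091
```

```bash

python3 - <<'E'
from rl import *
s=st(); print(rl(np.array(s["tcp_pos"]))*1000)
i,d,P=cloud("wrist"); save("w7",i,1.5); L=rl(P)
# nose outer top edge & stop: scan row 
for r in (150,170,190,210):
    print(r,[(c,(L[r,c]*1000).round(1).tolist()) for c in range(425,480,5)])
E
```

```text
{'time': 11.45, 'tcp_pos': [0.5066, -0.3588, 0.0269], 'tcp_rot': [-2.1462, 0.1386, 2.1488], 'contact_force': [0.6988, 13.2625, 4.4266], 'opening': 0.0091, 'joint_positions': [-0.758, 0.5328, 1.5629, 0.0055, 1.0515, 0.9462]}
axes cols
 [[-0.001 -0.136 -0.991]
 [ 0.007 -0.991  0.136]
 [-1.    -0.007  0.002]]
[-7.23107606e-01 -1.02433251e-02  2.68578495e+01]
150 [(425, [88.8, 48.8, 12.0]), (430, [89.0, 49.4, 16.2]), (435, [88.2, 50.1, 21.7]), (440, [89.0, 50.4, 24.4]), (445, [89.1, 50.9, 28.2]), (450, [89.6, 51.3, 31.1]), (455, [91.5, 51.4, 31.6]), (460, [98.9, 50.4, 24.1]), (465, [99.4, 50.7, 26.9]), (470, [98.9, 51.3, 31.0]), (475, [99.6, 51.5, 33.1])]
170 [(425, [88.2, 38.8, 15.9]), (430, [88.6, 39.6, 19.8]), (435, [89.3, 40.1, 22.7]), (440, [89.5, 40.9, 26.4]), (445, [89.6, 41.6, 30.2]), (450, [92.4, 41.5, 29.4]), (455, [99.5, 40.1, 22.5]), (460, [98.6, 41.1, 27.4]), (465, [99.7, 41.4, 29.2]), (470, [98.3, 42.4, 34.3]), (475, [99.4, 42.8, 36.0])]
190 [(425, [89.6, 28.0, 16.6]), (430, [89.1, 29.4, 21.8]), (435, [89.2, 30.5, 25.7]), (440, [89.0, 31.6, 29.9]), (445, [91.4, 31.6, 29.9]), (450, [94.0, 31.6, 29.8]), (455, [99.0, 30.5, 25.9]), (460, [99.1, 31.5, 29.3]), (465, [98.6, 32.6, 33.4]), (470, [98.2, 33.6, 37.1]), (475, [99.5, 33.9, 38.3])]
210 [(425, [88.7, 18.2, 21.0]), (430, [89.3, 19.3, 24.3]), (435, [89.0, 20.9, 28.8]), (440, [90.7, 21.3, 30.1]), (445, [92.8, 21.5, 30.5]), (450, [98.5, 19.9, 25.8]), (455, [98.9, 20.9, 28.9]), (460, [99.0, 22.1, 32.2]), (465, [99.2, 23.1, 35.1]), (470, [98.8, 24.4, 38.9]), (475, [99.6, 25.1, 40.8])]
```

View pics/w7.png

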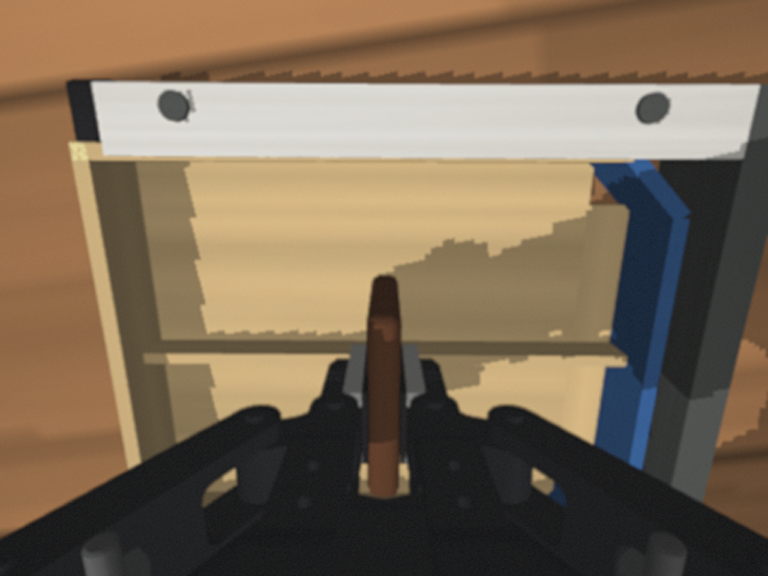

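```bash

python3 - <<'E'
from rl import *
i,d,P=cloud("wrist"); L=rl(P)
for r in (60,75,90,98,110):
    print(r,[(c,(L[r,c]*1000).round(1).tolist()) for c in range(42,76,3)])
E
```

```text
60 [(42, [-114.3, 94.4, 1.4]), (45, [-94.3, 90.3, 29.0]), (48, [-94.0, 90.6, 27.3]), (51, [-92.0, 90.4, 28.4]), (54, [-90.8, 90.4, 28.2]), (57, [-89.2, 90.4, 28.6]), (60, [-88.0, 90.4, 28.5]), (63, [-79.6, 88.7, 40.0]), (66, [-79.0, 88.8, 39.0]), (69, [-77.8, 88.9, 39.0]), (72, [-76.1, 88.7, 39.8]), (75, [-75.1, 88.8, 39.4])]
75 [(42, [-116.0, 87.1, 1.1]), (45, [-114.7, 87.2, 0.6]), (48, [-94.2, 84.2, 29.0]), (51, [-93.5, 84.3, 27.9]), (54, [-91.2, 84.1, 29.4]), (57, [-91.3, 84.4, 27.2]), (60, [-88.6, 84.1, 29.4]), (63, [-88.3, 84.3, 27.7]), (66, [-80.8, 83.3, 37.8]), (69, [-78.8, 83.1, 39.0]), (72, [-77.5, 83.1, 39.0]), (75, [-76.1, 83.1, 39.3])]
90 [(42, [-117.2, 79.5, 1.5]), (45, [-116.5, 79.6, 0.3]), (48, [-114.8, 79.6, 0.4]), (51, [-95.0, 77.9, 27.6]), (54, [-93.0, 77.9, 28.6]), (57, [-91.9, 77.9, 28.2]), (60, [-90.7, 77.9, 27.9]), (63, [-88.8, 77.9, 28.7]), (66, [-87.7, 77.9, 28.3]), (69, [-79.2, 77.2, 40.0]), (72, [-78.4, 77.3, 39.3]), (75, [-76.7, 77.2, 40.1])]
98 [(42, [-118.8, 75.4, 0.5]), (45, [-117.1, 75.4, 0.5]), (48, [-95.3, 74.3, 30.2]), (51, [-94.0, 74.4, 30.1]), (54, [-92.2, 74.3, 30.9]), (57, [-90.8, 74.3, 30.9]), (60, [-89.2, 74.3, 31.2]), (63, [-87.9, 74.3, 31.2]), (66, [-86.8, 74.4, 30.7]), (69, [-80.0, 74.0, 39.6]), (72, [-79.6, 74.1, 38.4]), (75, [-77.5, 74.1, 39.7])]
110 [(42, [-120.3, 69.1, 0.2]), (45, [-118.4, 69.1, 0.5]), (48, [-116.5, 69.1, 0.8]), (51, [-94.9, 69.1, 30.2]), (54, [-94.2, 69.1, 29.3]), (57, [-92.3, 69.2, 30.1]), (60, [-91.1, 69.2, 29.8]), (63, [-91.2, 69.2, 27.5]), (66, [-91.2, 69.2, 25.3]), (69, [-91.1, 69.2, 23.2]), (72, [-92.0, 69.2, 19.3]), (75, [-91.1, 69.2, 18.3])]
```

Request:
{"op": "send_rows", "data": {
  "plan": [
    [0.0,-0.001,-0.001,0,0,0,0],
    [0.0,-0.0015,-0.001,0,0,0,0],
    [0.0,-0.0015,-0.001,0,0,0,0]
  ]
}}

```text
time: 11.92
tcp_pos: [0.5064, -0.359, 0.0269]
tcp_rot: [-2.147, 0.141, 2.149]
contact_force: [2.9, 8.8, -4.8]
opening: 0.009
```

Request:
{"op": "send_rows", "data": {
  "plan": [
    [0.0,0,0.001,0,0,0,0],
    [0.0,0,0.002,0,0,0,0],
    [0.0,0,0.002,0,0,0,0]
  ]
}}

```text
time: 12.3
tcp_pos: [0.5064, -0.3589, 0.0269]
tcp_rot: [-2.145, 0.137, 2.148]
contact_force: [4.0, 13.1, -1.3]
opening: 0.0089
```

```bash

python3 - <<'E'
from rl import *
s=st(); print(rl(np.array(s["tcp_pos"]))*1000)
i,d,P=cloud("wrist"); L=rl(P)
print([(r,(L[r,c]*1000).round(1).tolist()) for r,c in ((75,51),(98,51),(98,54),(75,69),(98,72),(190,446),(190,450),(190,465))])
E
```

```text
{'time': 12.3, 'tcp_pos': [0.5064, -0.3589, 0.0269], 'tcp_rot': [-2.1451, 0.1375, 2.1482], 'contact_force': [4.0115, 13.0717, -1.2771], 'opening': 0.0089, 'joint_positions': [-0.7589, 0.5331, 1.5623, 0.0066, 1.0529, 0.9451]}
axes cols
 [[-0.001 -0.136 -0.991]
 [ 0.009 -0.991  0.136]
 [-1.    -0.009  0.002]]
[-0.54316139 -0.20081412 26.92606782]
[(75, [-92.9, 84.0, 28.7]), (98, [-93.9, 74.2, 30.0]), (98, [-92.5, 74.2, 30.1]), (75, [-78.2, 82.9, 39.7]), (98, [-79.2, 73.9, 38.7]), (190, [91.6, 31.6, 30.7]), (190, [94.2, 31.3, 29.7]), (190, [99.3, 32.1, 32.6])]
```

```bash

python3 - <<'E'
from rl import *
z=np.load("w3.npz"); L=rl(z["P"])
c0=-305.4
for r in (60,75,88):
    print(r,[(c,(L[r,c]*1000-[c0,-14.5,24.8]).round(1).tolist()) for c in range(40,116,4)])
for r in (180,):
    print(r,[(c,(L[r,c]*1000-[c0,-14.5,24.8]).round(1).tolist()) for c in list(range(55,90,3))+list(range(420,465,3))])
z=np.load("w1.npz"); P=z["P"]; a=np.radians(84.8); e1=np.array([np.cos(a),np.sin(a)]); Q=(P[...,:2]-[.555,-.0356])
for r in (138,143,148): print(r,[(c,((Q[r,c]@e1)*1000).round(1),(P[r,c,2]*1000).round(1)) for c in range(142,166)])
E
```

```text
60 [(40, [-131.2, 98.3, -24.9]), (44, [-94.4, 90.5, 27.2]), (48, [-92.0, 90.3, 28.2]), (52, [-90.3, 90.4, 28.1]), (56, [-88.6, 90.4, 28.0]), (60, [-86.8, 90.4, 28.1]), (64, [-85.4, 90.5, 27.5]), (68, [-83.4, 90.4, 28.0]), (72, [-81.6, 90.4, 28.1]), (76, [-80.9, 90.7, 26.1]), (80, [-80.4, 91.1, 23.9]), (84, [-81.0, 91.8, 19.3]), (88, [-81.1, 92.4, 15.6]), (92, [-99.5, 98.4, -24.0]), (96, [-96.6, 98.3, -23.1]), (100, [-94.4, 98.3, -23.5]), (104, [-92.2, 98.4, -24.0]), (108, [-90.0, 98.5, -24.3]), (112, [-87.2, 98.4, -23.4])]
75 [(40, [-132.1, 89.7, -23.7]), (44, [-130.0, 89.8, -24.1]), (48, [-93.0, 84.2, 28.5]), (52, [-91.0, 84.1, 28.8]), (56, [-89.7, 84.2, 28.1]), (60, [-88.0, 84.2, 28.0]), (64, [-86.6, 84.3, 27.5]), (68, [-84.4, 84.3, 28.2]), (72, [-82.6, 84.3, 28.2]), (76, [-81.2, 84.3, 27.6]), (80, [-80.4, 84.6, 25.7]), (84, [-80.2, 84.9, 22.8]), (88, [-80.6, 85.3, 18.6]), (92, [-80.8, 85.8, 14.5]), (96, [-81.0, 86.3, 10.3]), (100, [nan, nan, nan]), (104, [-81.0, 87.2, 1.9]), (108, [-91.4, 90.1, -24.9]), (112, [-88.5, 90.0, -23.9])]
88 [(40, [-134.3, 82.3, -24.6]), (44, [-132.0, 82
[... 3696 characters left out ...]
, (150, np.float64(-87.4), np.float64(29.2)), (151, np.float64(-86.5), np.float64(28.3)), (152, np.float64(-85.2), np.float64(28.4)), (153, np.float64(-83.9), np.float64(28.6)), (154, np.float64(-82.3), np.float64(29.7)), (155, np.float64(-81.6), np.float64(28.1)), (156, np.float64(-80.3), np.float64(28.4)), (157, np.float64(-80.0), np.float64(25.6)), (158, np.float64(-80.0), np.float64(21.7)), (159, np.float64(-79.9), np.float64(18.2)), (160, np.float64(-79.9), np.float64(14.1)), (161, np.float64(-80.3), np.float64(9.1)), (162, np.float64(-80.4), np.float64(4.6)), (163, np.float64(-78.8), np.float64(5.6)), (164, np.float64(-77.2), np.float64(6.5)), (165, np.float64(-76.2), np.float64(5.4))]
```

```bash

python3 - <<'E'
from rl import *
z=np.load("w1.npz"); L=rl(z["P"]); i=z["i"]
save("w1rail",i[100:280,0:80],4)
for r in (128,132,250,256,262):
    print(r,[(c,(L[r,c]*1000).round(1).tolist()) for c in range(26,64,2)])
i,d,P=cloud("scene"); save("s7",i[170:260,90:230],5)
E
```

```text
128 [(26, [-81.9, -85.0, 19.7]), (28, [-82.7, -84.9, 17.6]), (30, [nan, nan, nan]), (32, [-83.6, -84.6, 12.0]), (34, [-81.3, -84.2, 5.5]), (36, [-81.9, -84.1, 2.8]), (38, [-82.4, -83.9, -0.1]), (40, [-86.2, -84.2, 1.6]), (42, [-88.4, -84.3, 1.2]), (44, [-89.6, -84.3, -0.8]), (46, [-93.4, -84.6, 1.0]), (48, [-95.8, -84.7, 0.7]), (50, [-98.5, -84.9, 0.9]), (52, [-100.6, -84.9, 0.2]), (54, [-102.7, -85.0, -0.6]), (56, [-105.7, -85.2, 0.1]), (58, [-108.4, -85.4, 0.3]), (60, [-110.8, -85.5, -0.0]), (62, [-113.4, -85.6, -0.0])]
132 [(26, [-83.0, -80.3, 22.2]), (28, [-82.7, -80.1, 18.6]), (30, [-82.7, -79.9, 15.3]), (32, [-82.7, -79.6, 11.9]), (34, [-82.6, -79.4, 8.3]), (36, [-82.0, -79.1, 4.0]), (38, [-82.3, -78.9, 0.9]), (40, [-84.7, -79.0, 0.6]), (42, [-87.6, -79.2, 1.0]), (44, [-88.5, -79.1, -1.3]), (46, [-91.5, -79.3, -0.7]), (48, [-94.4, -79.5, -0.3]), (50, [-97.6, -79.7, 0.7]), (52, [-99.8, -79.8, 0.1]), (54, [-102.5, -79.9, 0.2]), (56, [-104.3, -80.0, -0.9]), (58, [-107.5, -80.2, -0.0]), (60, [-110.5, -80.4, 0.6]), (62, [-113.6, -80.6, 1.3])]
250 [(26, [-71.3, 72.0, 38.9]), (28, [-7
[... 811 characters left out ...]
3, 100.6, 1.1]), (52, [-76.2, 100.5, 1.1]), (54, [-79.1, 100.4, 1.0]), (56, [-82.0, 100.2, 1.1]), (58, [-85.0, 100.0, 1.2]), (60, [-87.5, 100.2, 0.6]), (62, [-90.0, 100.4, -0.1])]
262 [(26, [-68.3, 89.9, 38.5]), (28, [-70.9, 89.8, 38.5]), (30, [-74.5, 89.0, 39.7]), (32, [-77.6, 88.5, 40.3]), (34, [-78.4, 89.7, 38.0]), (36, [-80.8, 89.8, 37.8]), (38, [-54.1, 111.6, 0.5]), (40, [-57.0, 111.5, 0.5]), (42, [-60.7, 110.7, 1.6]), (44, [-61.4, 112.3, -1.3]), (46, [-66.5, 110.5, 1.5]), (48, [-69.0, 110.7, 0.9]), (50, [-73.3, 109.4, 2.8]), (52, [-74.3, 110.9, 0.2]), (54, [-76.7, 111.1, -0.5]), (56, [-80.2, 110.5, 0.3]), (58, [-83.1, 110.4, 0.2]), (60, [-87.2, 109.3, 1.9]), (62, [-88.5, 110.5, -0.4])]
```

View pics/s7.png

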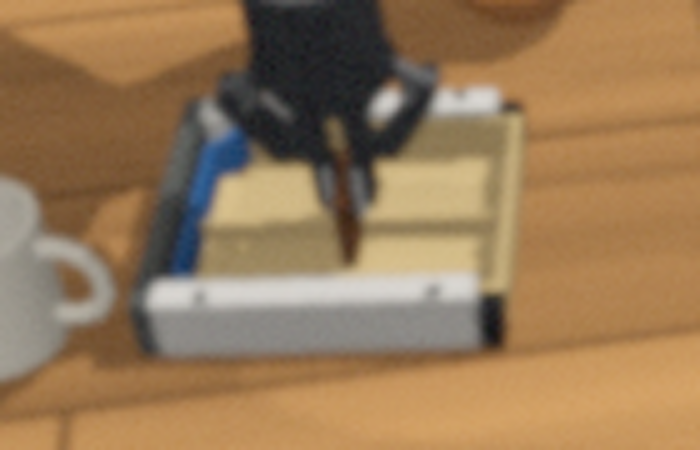

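View pics/w1rail.png

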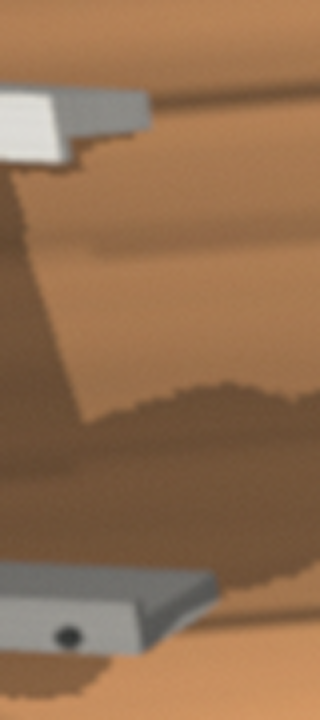

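Request:
{"op": "send_rows", "data": {
  "plan": [
    [0.0,0,0.0,0,0.012,0,0],
    [0.0,0,0.001,0,0.012,0,0],
    [0.0,0,0.001,0,0.012,0,0],
    [0.0,0,0.001,0,0,0,0],
    [0.0,0,0.001,0,-0.012,0,0],
    [0.0,0,0.001,0,-0.012,0,0],
    [0.0,0,0.001,0,0,0,0],
    [0.0,0,0.001,0,0,0,0]
  ]
}}

```text
time: 13.4
tcp_pos: [0.5063, -0.3589, 0.0269]
tcp_rot: [-2.144, 0.136, 2.148]
contact_force: [3.6, 15.5, -0.8]
opening: 0.0092
```

```bash

python3 - <<'E'
from rl import *
s=st(); print(rl(np.array(s["tcp_pos"]))*1000)
E
```

```text
{'time': 13.4, 'tcp_pos': [0.5063, -0.3589, 0.0269], 'tcp_rot': [-2.1441, 0.1357, 2.1478], 'contact_force': [3.5759, 15.4584, -0.7505], 'opening': 0.0092, 'joint_positions': [-0.7595, 0.5336, 1.5616, 0.0078, 1.0543, 0.9439]}
axes cols
 [[-0.001 -0.136 -0.991]
 [ 0.01  -0.991  0.136]
 [-1.    -0.01   0.002]]
[-0.57268299 -0.2589935  26.89487767]
```

Request:
{"op": "send_rows", "data": {
  "plan": [
    [0.0,0,-0.002,0,0,0,0],
    [0.0,0,-0.004,0,0,0,0],
    [0.0,0,-0.004,0,0,0,0]
  ]
}}

```text
time: 13.78
tcp_pos: [0.5063, -0.359, 0.027]
tcp_rot: [-2.148, 0.143, 2.15]
contact_force: [2.4, 7.3, -5.5]
opening: 0.009
```

Request:
{"op": "send_rows", "data": {
  "plan": [
    [0.04,0,0,0,0,0,0],
    [0.06,0,0,0,0,0,0],
    [0.06,0,0,0,0,0,0],
    [0.06,-0.03,0,0,0,0,0],
    [0.06,-0.08,0,0,0,0,0],
    [0.06,-0.13,0,0,0,0,0],
    [0.06,-0.18,0,0,0,0,0],
    [0.06,-0.22,0,0,0,0,0],
    [0.06,-0.22,0,0,0,0,0]
  ]
}}

```text
time: 14.9
tcp_pos: [0.5086, -0.3637, 0.2543]
tcp_rot: [-2.164, 0.156, 2.145]
contact_force: [-0.3, -0.9, 0.0]
opening: 0.0601
```

```bash

python3 - <<'E'
from rl import *
s=st()
i,d,P=cloud("wrist"); save("w8",i,1.5); L=rl(P); np.savez("w8.npz",i=i,P=P)
E
```

```text
{'time': 14.9, 'tcp_pos': [0.5086, -0.3637, 0.2543], 'tcp_rot': [-2.1636, 0.1555, 2.1449], 'contact_force': [-0.2855, -0.8825, 0.028], 'opening': 0.0601, 'joint_positions': [-0.759, 0.2885, 1.3927, -0.0004, 1.4488, 0.9483]}
axes cols
 [[ 0.008 -0.136 -0.991]
 [-0.008 -0.991  0.136]
 [-1.     0.007 -0.009]]
```

View pics/w8.png

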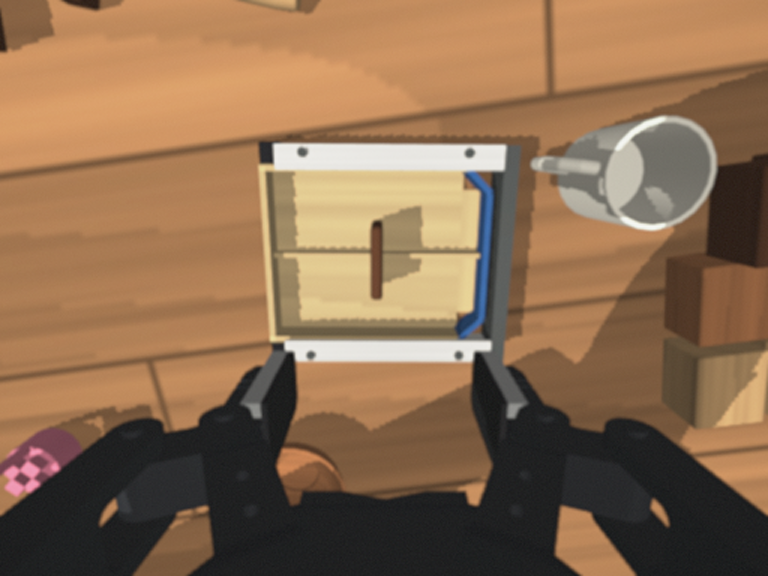

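```bash

python3 - <<'E'
from rl import *
z=np.load("w8.npz"); L=rl(z["P"])*1000; i=z["i"]
save("w8z",cv2.resize(i[85:250,165:355],None,fx=4,fy=4,interpolation=cv2.INTER_CUBIC))
def mx(y0,y1,z0,z1,x0,x1): 
    m=(L[...,1]>y0)&(L[...,1]<y1)&(L[...,2]>z0)&(L[...,2]<z1)&(L[...,0]>x0)&(L[...,0]<x1); return L[m]
for y in range(-60,61,20):
    n=mx(y-6,y+6,27,33,86,97); t=mx(y-6,y+6,27,33,-100,-88); s=mx(y-6,y+6,20,45,97,120)
    print(y,"nose out",np.percentile(n[:,0],[2,98]).round(1),"tail",np.percentile(t[:,0],[2,98]).round(1),"stop",np.percentile(s[:,0],[1,99]).round(1) if len(s) else None)
for nm,(a,b) in {"+":(74,90),"-":(-90,-74)}.items():
    r=mx(a,b,36,43,-95,120); print("rail",nm,np.percentile(r[:,0],[.3,99.7]).round(1),np.percentile(r[:,1],[1,99]).round(1))
for nm,(a,b) in {"+":(80,96),"-":(-96,-80)}.items():
    e=mx(a,b,24,31,-105,-70); print("ear",nm,len(e),np.percentile(e[:,0],[1,99]).round(1))
f=mx(-40,40,51,60,-30,30); r=cv2.minAreaRect(f[:,:2].astype(np.float32)); print("fin",r,f.mean(0))
E
```

```text
-60 nose out [86.2 92.4] tail [-96.6 -91.4] stop [ 98.  110.1]
-40 nose out [88.1 93.2] tail [-96.4 -91.3] stop [ 98.  110.4]
-20 nose out [88.3 93.5] tail [-96.5 -91.3] stop [ 98.2 110.6]
0 nose out [88.5 93.5] tail [-96.2 -91.1] stop [ 98.2 110.2]
20 nose out [88.5 93.5] tail [-96.  -90.9] stop [ 98.3 110.5]
40 nose out [88.6 93.6] tail [-96.2 -90.8] stop [ 98.5 110.5]
60 nose out [86.4 92.4] tail [-95.8 -90.7] stop [ 98.5 110.4]
rail + [-79.9 110.2] [74.6 89.2]
rail - [-80.9 109.5] [-89.7 -74.1]
ear + 124 [-95.4 -81.3]
ear - 37 [-96.3 -84.9]
fin ((-1.5146687030792236, -0.35079193115234375), (59.87562561035156, 8.534439086914062), 89.91960144042969) [-1.38274477  0.78723074 55.92768685]
```

View pics/w8z.png

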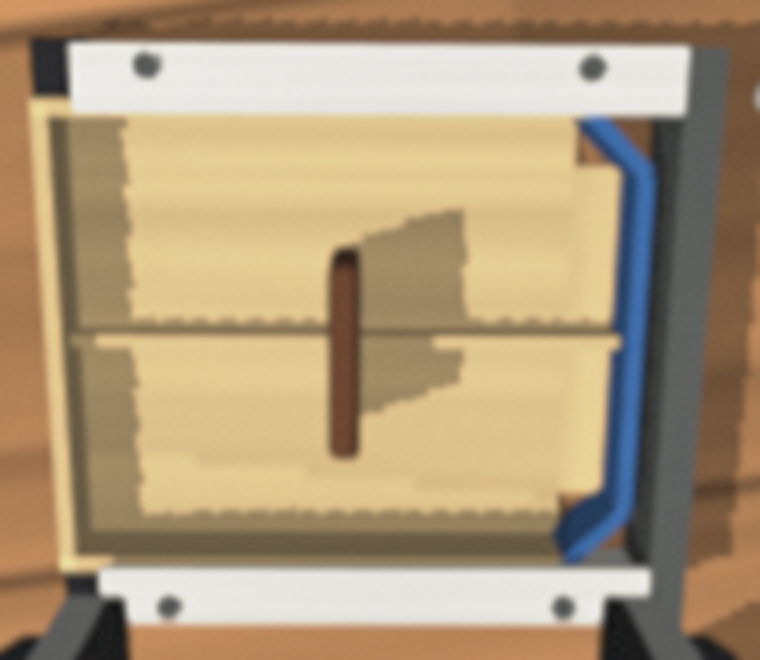

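```bash

python3 - <<'E'
from rl import *
t=O+ex*(-.0015)
go([t[0],t[1],.028],-97.9)
E
```

```text
t 14.95 shift [ 0.2231 -0.0053  0.0023] rot [ 0.0013 -0.0046 -0.0037] rows>= 3.6
```

Request:
{"op": "send_rows", "data": {
  "plan": [
    [0.05,0.05,-0.005,0.002,0,0,0],
    [0.05,0.1,-0.005,0.002,0,0,0],
    [0.05,0.15,-0.005,0.002,0,0,0],
    [0.05,0.19,-0.005,0.002,0,0,0],
    [0.05,0.21,-0.005,0.002,0,0,0],
    [0.05,0.221,-0.005,0.002,0,0,0],
    [0.05,0.221,-0.005,0.002,0,0,0]
  ]
}}

```text
time: 15.82
tcp_pos: [0.5053, -0.3562, 0.0273]
tcp_rot: [-2.151, 0.147, 2.151]
contact_force: [0.6, -0.7, 0.5]
opening: 0.0501
```

Request:
{"op": "send_rows", "data": {
  "plan": [
    [0.05,0,0.01,0,0,0,0],
    [0.05,0,0.018,0,0,0,0],
    [0.05,0,0.02,0,0,0,0],
    [0.05,0,0.022,0,0,0,0],
    [0.05,0,0.024,0,0,0,0],
    [0.05,0,0.025,0,0,0,0]
  ]
}}

```text
time: 16.58
tcp_pos: [0.502, -0.3785, 0.0273]
tcp_rot: [-2.148, 0.142, 2.149]
contact_force: [0.1, 7.3, 3.5]
opening: 0.05
```

Request:
{"op": "send_rows", "data": {
  "plan": [
    [0.05,0,0.001,0,0,0,0],
    [0.05,0,0.002,0,0,0,0],
    [0.05,0,0.003,0,0,0,0],
    [0.05,0,0.003,0,0,0,0]
  ]
}}

```text
time: 17.08
tcp_pos: [0.502, -0.3785, 0.0272]
tcp_rot: [-2.145, 0.136, 2.148]
contact_force: [2.0, 12.7, 8.0]
opening: 0.05
```

Request:
{"op": "send_rows", "data": {
  "plan": [
    [0.05,0,0.002,0,0,0,0],
    [0.05,0,0.004,0,0,0,0],
    [0.05,0,0.006,0,0,0,0],
    [0.05,0,0.006,0,0,0,0]
  ]
}}

```text
time: 17.58
tcp_pos: [0.5019, -0.3784, 0.0269]
tcp_rot: [-2.139, 0.125, 2.144]
contact_force: [4.1, 26.2, 13.7]
opening: 0.05
```

Request:
{"op": "send_rows", "data": {
  "plan": [
    [0.05,0,-0.01,0,0,0,0],
    [0.05,0,-0.026,0,0,0,0],
    [0.05,0,-0.028,0,0,0,0],
    [0.05,-0.04,-0.028,0,0,0,0],
    [0.05,-0.1,-0.028,0,0,0,0],
    [0.05,-0.15,-0.028,0,0,0,0],
    [0.05,-0.2,-0.028,0,0,0,0],
    [0.05,-0.22,-0.028,0,0,0,0],
    [0.05,-0.22,-0.028,0,0,0,0]
  ]
}}

```text
time: 18.7
tcp_pos: [0.5051, -0.3637, 0.25]
tcp_rot: [-2.157, 0.152, 2.148]
contact_force: [-0.9, -0.3, -0.6]
opening: 0.05
```

```bash

cat > tray.py <<'E'
from rl import *
def tray(L):
    L=L*1000
    def mx(y0,y1,z0,z1,x0,x1): 
        m=(L[...,1]>y0)&(L[...,1]<y1)&(L[...,2]>z0)&(L[...,2]<z1)&(L[...,0]>x0)&(L[...,0]<x1); return L[m]
    for y in (-40,0,40):
        n=mx(y-6,y+6,27,33,86,97); t=mx(y-6,y+6,27,33,-100,-88); s=mx(y-6,y+6,20,45,97,120)
        print(y,"nose out",np.percentile(n[:,0],98).round(1),"tail",np.percentile(t[:,0],2).round(1),"stop",np.percentile(s[:,0],1).round(1) if len(s) else None)
    f=mx(-40,40,51,60,-30,30); r=cv2.minAreaRect(f[:,:2].astype(np.float32)); print("fin",r)
E
python3 - <<'E'
from tray import *
s=st()
i,d,P=cloud("wrist"); save("w9",i,1.5); tray(rl(P))
E
```

```text
{'time': 18.7, 'tcp_pos': [0.5051, -0.3637, 0.25], 'tcp_rot': [-2.1569, 0.1522, 2.1477], 'contact_force': [-0.8796, -0.3491, -0.6146], 'opening': 0.05, 'joint_positions': [-0.7627, 0.2891, 1.4008, -0.0004, 1.4458, 0.9452]}
axes cols
 [[ 0.004 -0.137 -0.991]
 [-0.004 -0.991  0.137]
 [-1.     0.004 -0.005]]
-40 nose out 93.2 tail -96.1 stop 98.1
0 nose out 93.0 tail -96.3 stop 98.4
40 nose out 93.9 tail -96.0 stop 98.5
fin ((-1.0248289108276367, 0.050403594970703125), (58.68742752075195, 9.453985214233398), 89.5228271484375)
```

```bash

python3 - <<'E'
from rl import *
go([.50,-.05,.30],-37); go([.50,.22,.30],23)
E
```

```text
t 18.75 shift [-0.0528 -0.3091  0.0468] rot [-1.062e+00 -3.000e-04 -1.500e-03] rows>= 5.7
t 18.75 shift [-0.0531 -0.5766  0.0837] rot [-2.1092e+00  6.0000e-04 -1.7000e-03] rows>= 11.3
```

Request:
{"op": "send_rows", "data": {
  "plan": [
    [0.05,-0.05,-0.05,0.01,-0.18,0,0],
    [0.05,-0.05,-0.1,0.02,-0.36,0,0],
    [0.05,-0.05,-0.15,0.03,-0.54,0,0],
    [0.05,-0.05,-0.2,0.04,-0.72,0,0],
    [0.05,-0.05,-0.25,0.05,-0.9,0,0],
    [0.05,-0.05,-0.3,0.055,-1.05,0,0],
    [0.05,-0.05,-0.35,0.06,-1.2,0,0]
  ]
}}

```text
time: 19.62
tcp_pos: [0.4912, -0.0055, 0.2947]
tcp_rot: [1.567, 0.931, -1.573]
contact_force: [0.2, 0.6, -0.6]
opening: 0.0496
```

```bash

python3 - <<'E'
from rl import *
go([.48,.22,.30],23)
E
```

```text
t 19.62 shift [-0.0051 -0.1185 -0.1923] rot [-9.041e-01 -4.000e-04  4.200e-03] rows>= 4.8
```

Request:
{"op": "send_rows", "data": {
  "plan": [
    [0.05,0,-0.025,-0.04,-0.18,0,0],
    [0.05,0,-0.05,-0.08,-0.36,0,0],
    [0.05,0,-0.075,-0.12,-0.54,0,0],
    [0.05,0,-0.1,-0.16,-0.72,0,0],
    [0.05,-0.005,-0.118,-0.192,-0.9,0,0],
    [0.05,-0.005,-0.118,-0.192,-0.9,0,0],
    [0.05,-0.005,-0.118,-0.192,-0.9,0,0]
  ]
}}

```text
time: 20.5
tcp_pos: [0.4819, 0.2174, 0.3003]
tcp_rot: [0.914, 1.371, -0.919]
contact_force: [-0.0, 0.4, -0.8]
opening: 0.0497
```

```bash

python3 - <<'E'
from rl import *
st()
i,d,P=cloud("wrist"); save("w10",i,1.5); np.savez("w10.npz",i=i,P=P)
E
```

```text
{'time': 20.5, 'tcp_pos': [0.4819, 0.2174, 0.3003], 'tcp_rot': [0.9136, 1.3712, -0.9188], 'contact_force': [-0.0259, 0.4017, -0.8051], 'opening': 0.0497, 'joint_positions': [0.2605, 0.0633, 1.5606, -0.0008, 1.5212, -0.1313]}
axes cols
 [[-0.003  0.924  0.382]
 [-0.002  0.382 -0.924]
 [-1.    -0.004  0.   ]]
```

View pics/w10.png

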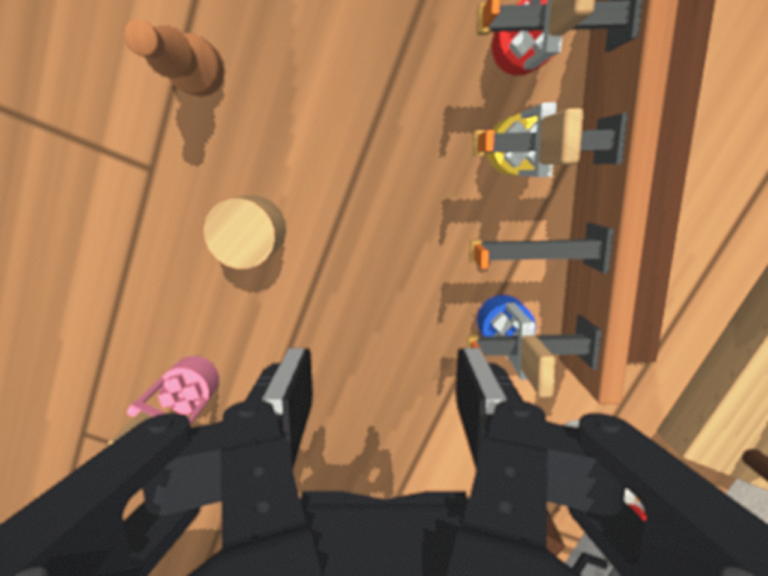

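Wrist picture: red at (525,45), yellow at (515,140), blue at (505,320) on their hooks, empty hook arm at (550,250), orange keepers near x≈485; pink look-alike at (185,385) is standing away from the rack.

```bash

python3 - <<'E'
from rl import *
z=np.load("w10.npz"); P=z["P"]; i=z["i"]
# board top z~.105
u,v=np.meshgrid(np.arange(512),np.arange(384))
m=(P[...,2]>.099)&(P[...,2]<.112)&(u>380)&(u<480)&(v<275)
Q=P[m][:,:2]; mu=Q.mean(0); w=np.linalg.eigh(np.cov((Q-mu).T))[1][:,1]; w*=np.sign(w[1]); 
print("board dir",np.degrees(np.arctan2(w[1],w[0])),mu)
Y=w; X=np.array([w[1],-w[0]])
if X[0]<0:X=-X
print("X yaw",np.degrees(np.arctan2(X[1],X[0])))
q=(Q-mu)@np.c_[X,Y]; print("board x range",np.percentile(q[:,0],[1,99]),"y",np.percentile(q[:,1],[.5,99.5]))
bc=np.percentile(q[:,0],[2,98]).mean()
# arms at z .087, within x -115..-10 of board
S=(P[...,:2]-mu)@np.c_[X,Y]; S[...,0]-=bc
hsv=cv2.cvtColor(i,cv2.COLOR_BGR2HSV)
m=(abs(P[...,2]-.087)<.004)&(S[...,0]>-.112)&(S[...,0]<-.02)&(u>300)&(hsv[...,1]<110)&(hsv[...,2]<120)
n,l,s,c=cv2.connectedComponentsWithStats(m.astype(np.uint8))
for k in range(1,n):
    if s[k,4]>15: A=S[l==k]; print("arm",c[k].round(),s[k,4],"x",np.percentile(A[:,0],[1,99]).round(4),"y",np.percentile(A[:,1],[1,50,99]).round(4), "slope",np.polyfit(A[:,0],A[:,1],1)[0].round(3))
# grips
m=(P[...,2]>.118)&(P[...,2]<.155)&(u>280)&(v<280)&(S[...,0]>-.13)
n,l,s,c=cv2.connectedComponentsWithStats(m.astype(np.uint8))
for k in range(1,n):
    if s[k,4]>15:
        A=S[l==k]; Z=P[l==k]; t=Z[:,2]>np.percentile(Z[:,2],90)-.006
        r=cv2.minAreaRect(A[t].astype(np.float32)*1000); g=Z[t][:,:2].mean(0); print("grip",c[k].round(),s[k,4],"z",np.percentile(Z[:,2],[50,98]).round(4),"rack",np.round(r[0],1),np.round(r[1],1),round(r[2],1),"world",Z[t].mean(0).round(4))
m=(hsv[...,0]<16)&(hsv[...,1]>190)&(hsv[...,2]>150)&(u>300)&(P[...,2]>.09)&(P[...,2]<.13)
n,l,s,c=cv2.connectedComponentsWithStats(m.astype(np.uint8))
for k in range(1,n):
    if s[k,4]>15: A=S[l==k]; print("keeper",c[k].round(),"x",np.percentile(A[:,0],[2,98]).round(4),"y",np.percentile(A[:,1],[2,50,98]).round(4),"z",np.percentile(P[l==k][:,2],[5,95]).round(3))
np.savez("rack.npz",mu=mu,X=X,Y=Y,bc=bc)
E
```

```text
board dir 113.80570273868696 [0.63873223 0.32979712]
X yaw 23.805702738686957
board x range [-0.00853949  0.01092318] y [-0.16856219  0.13063826]
arm [402.  10.] 328 x [-0.0466 -0.0201] y [0.1234 0.1288 0.1372] slope 0.18
arm [347.  11.] 528 x [-0.1093 -0.0714] y [0.1228 0.1293 0.1373] slope 0.061
arm [363.  35.] 20 x [-0.0726 -0.0665] y [0.1041 0.1051 0.111 ] slope -0.683
arm [395.  93.] 194 x [-0.0371 -0.0202] y [0.0387 0.0454 0.052 ] slope -0.002
arm [343.  94.] 328 x [-0.103  -0.0727] y [0.0391 0.0456 0.0515] slope -0.011
arm [360. 166.] 799 x [-0.1058 -0.0207] y [-0.0454 -0.0382 -0.0321] slope -0.011
arm [333. 231.] 304 x [-0.1086 -0.0755] y [-0.1426 -0.1231 -0.1113] slope -0.093
arm [375. 229.] 279 x [-0.0555 -0.0207] y [-0.1309 -0.1222 -0.1165] slope -0.108
grip [382.   8.] 355 z [0.1368 0.1466] rack [-67.7 117.6] [ 9.  12.2] 84.9 world [0.5295 0.4098 0.1443]
grip [376.  91.] 784 z [0.1437 0.1467] rack [-67.9  45.4] [33.8 12.4] 89.9 world [0.5587 0.344  0.1447]
grip [360. 246.] 545 z [0.1429 0.1465] rack [ -71.7 -123.4] [12.2 34.6] 1.9 world [0.6228 0.1891 0.1445]
keeper [328.   5.] x [-0.1161 -0.1132] y [0.1241 0.127  0.1325] z [0.112 0.118]
keeper [324.  94.] x [-0.117  -0.1149] y [0.04   0.0451 0.0515] z [0.114 0.119]
keeper [321. 170.] x [-0.1172 -0.1149] y [-0.0441 -0.0362 -0.0319] z [0.102 0.118]
```

```bash

python3 - <<'E'
from rl import *
go([.6225,.189,.19],25); go([.6225,.189,.112],25)
E
```

```text
t 20.55 shift [0.1104 0.1195 0.0794] rot [-0.0454  0.0002  0.0029] rows>= 2.9
t 20.55 shift [0.1884 0.1197 0.0794] rot [-0.0454  0.0002  0.0029] rows>= 3.8
```

Request:
{"op": "send_rows", "data": {
  "plan": [
    [0.045,0.03,0.05,0.03,-0.02,0,0],
    [0.045,0.07,0.09,0.06,-0.045,0,0],
    [0.045,0.1,0.1195,0.0795,-0.045,0,0.003],
    [0.045,0.11,0.1195,0.0795,-0.045,0,0.003],
    [0.045,0.13,0.1195,0.0795,-0.045,0,0.003],
    [0.045,0.15,0.1195,0.0795,-0.045,0,0.003],
    [0.045,0.17,0.1195,0.0795,-0.045,0,0.003],
    [0.045,0.188,0.1195,0.0795,-0.045,0,0.003],
    [0.045,0.188,0.1195,0.0795,-0.045,0,0.003]
  ]
}}

```text
time: 21.68
tcp_pos: [0.6215, 0.1904, 0.1119]
tcp_rot: [0.88, 1.387, -0.881]
contact_force: [-0.3, -0.0, 0.4]
opening: 0.0455
```

```bash

python3 - <<'E'
from rl import *
st()
i,d,P=cloud("wrist"); save("w11",i)
E
```

```text
{'time': 21.675, 'tcp_pos': [0.6215, 0.1904, 0.1119], 'tcp_rot': [0.8804, 1.3869, -0.8811], 'contact_force': [-0.3112, -0.0269, 0.4452], 'opening': 0.0455, 'joint_positions': [0.1639, 0.4739, 1.4469, 0.0007, 1.2223, -0.2747]}
axes cols
 [[-0.002  0.905  0.424]
 [ 0.     0.424 -0.905]
 [-1.    -0.001 -0.001]]
```

View pics/w11.png

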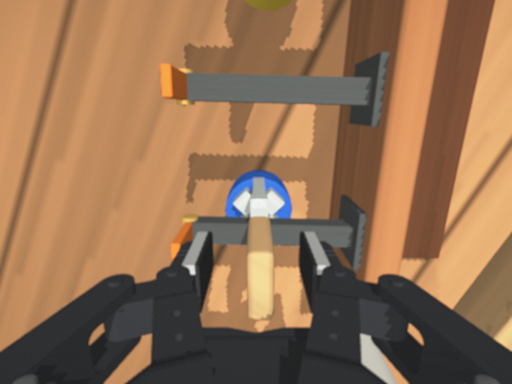

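The blue carrier's wooden grip (260,260) stands centred between the fingers; blue puck visible at (258,195), not pink. Closing.

Request:
{"op": "send_rows", "data": {
  "plan": [
    [0.02,0,0,0,0,0,0],
    [0.0,0,0,0,0,0,0],
    [0.0,0,0,0,0,0,0],
    [0.0,0,0,0,0,0,0],
    [0.0,0,0,0,0,0,0],
    [0.0,-0.006,0,0,0,0,0],
    [0.0,-0.012,0,0,0,0,0],
    [0.0,-0.013,0,0,0,0,0],
    [0.0,-0.013,0,0,0,0,0]
  ]
}}

```text
time: 22.85
tcp_pos: [0.6232, 0.1904, 0.127]
tcp_rot: [0.882, 1.384, -0.879]
contact_force: [-0.5, -0.7, -2.5]
opening: 0.0113
```

Request:
{"op": "send_rows", "data": {
  "plan": [
    [0.0,0.001,-0.012,0,0,0,0],
    [0.0,0.002,-0.024,-0.001,0,0,0],
    [0.0,0.002,-0.034,-0.001,0,0,0],
    [0.0,0.002,-0.042,-0.0015,0,0,0],
    [0.0,0.002,-0.05,-0.002,0,0,0],
    [0.0,0.002,-0.058,-0.002,0,0,0],
    [0.0,0.002,-0.066,-0.002,0,0,0],
    [0.0,0.002,-0.074,-0.0025,0,0,0],
    [0.0,0.002,-0.082,-0.0025,0,0,0],
    [0.0,0.002,-0.09,-0.003,0,0,0]
  ]
}}

```text
time: 24.1
tcp_pos: [0.5382, 0.1544, 0.1238]
tcp_rot: [0.881, 1.387, -0.881]
contact_force: [0.6, 0.6, -3.6]
opening: 0.0115
```

```bash

python3 - <<'E'
from rl import *
st()
i,d,P=cloud("wrist"); save("w12",i)
E
```

```text
{'time': 24.1, 'tcp_pos': [0.5382, 0.1544, 0.1238], 'tcp_rot': [0.8805, 1.3865, -0.8814], 'contact_force': [0.5562, 0.5865, -3.6454], 'opening': 0.0115, 'joint_positions': [0.1245, 0.2872, 1.679, 0.0005, 1.1767, -0.3138]}
axes cols
 [[-0.001  0.906  0.424]
 [ 0.     0.424 -0.906]
 [-1.    -0.001 -0.001]]
```

View pics/w12.png

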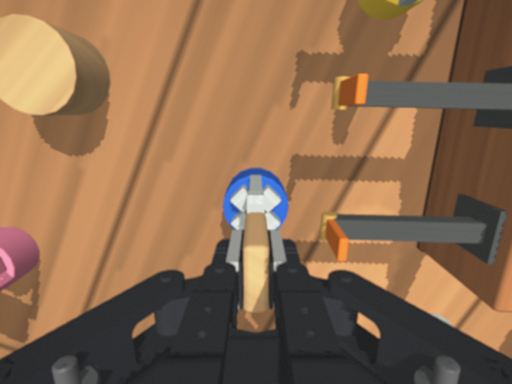

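The blue carrier is out; the keeper at (335,240) has sprung up behind it. Drawing a little further, then raising.

Request:
{"op": "send_rows", "data": {
  "plan": [
    [0.0,0,-0.015,0,0,0,0],
    [0.0,0,-0.03,0,0,0,0],
    [0.0,-0.02,-0.03,0,0,0,0],
    [0.0,-0.05,-0.03,0,0,0,0],
    [0.0,-0.09,-0.03,0,0,0,0],
    [0.0,-0.1,-0.03,0,0,0,0]
  ]
}}

```text
time: 24.9
tcp_pos: [0.5145, 0.142, 0.228]
tcp_rot: [0.885, 1.378, -0.875]
contact_force: [0.1, -1.0, -3.4]
opening: 0.0108
```

```bash

python3 - <<'E'
from rl import *
s=st()
i,d,P=cloud("wrist"); save("w13",i)
for cx,cy in [(47.5,36.5),(47.5,-36.5),(-47.5,36.5),(-47.5,-36.5)]:
    t=O+ex*(cx-1.3)/1000+ey*cy/1000; print((cx,cy),t.round(4)); go([t[0],t[1],.2],-98,s)
E
```

```text
{'time': 24.9, 'tcp_pos': [0.5145, 0.142, 0.228], 'tcp_rot': [0.8852, 1.3783, -0.8749], 'contact_force': [0.0734, -1.0491, -3.4002], 'opening': 0.0108, 'joint_positions': [0.1067, 0.1157, 1.6534, 0.0008, 1.3634, -0.3314]}
axes cols
 [[ 0.009  0.906  0.424]
 [ 0.002  0.424 -0.906]
 [-1.     0.009  0.002]]
(47.5, 36.5) [ 0.5363 -0.4103]
t 24.9 shift [ 0.0272 -0.2146  0.5094] rot [ 2.1483 -0.0082 -0.0075] rows>= 11.5
(47.5, -36.5) [ 0.464  -0.4003]
t 24.9 shift [ 0.0266 -0.2759  0.4697] rot [ 2.1483 -0.0082 -0.0075] rows>= 11.5
(-47.5, 36.5) [ 0.5493 -0.3161]
t 24.9 shift [ 0.0275 -0.163   0.4297] rot [ 2.1483 -0.0082 -0.0075] rows>= 11.5
(-47.5, -36.5) [ 0.477  -0.3062]
t 24.9 shift [ 0.0269 -0.2242  0.39  ] rot [ 2.1483 -0.0082 -0.0075] rows>= 11.5
```

View pics/w13.png

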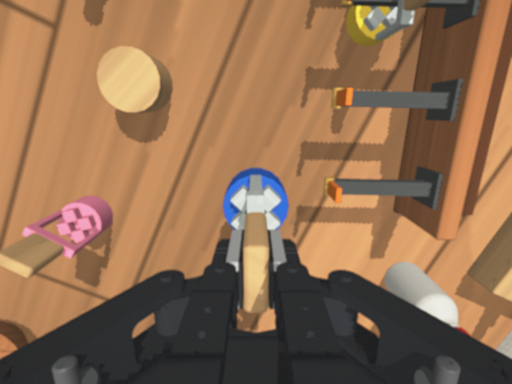

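Request:
{"op": "send_rows", "data": {
  "plan": [
    [0.0,0,-0.017,0.04,0.17,0,0],
    [0.0,0,-0.034,0.08,0.34,0,0],
    [0.0,0,-0.05,0.12,0.51,0,0],
    [0.0,0,-0.067,0.16,0.68,0,0],
    [0.0,0,-0.084,0.2,0.85,0,0],
    [0.0,0,-0.1,0.24,1.02,0,0],
    [0.0,0,-0.118,0.28,1.19,0,0],
    [0.0,0.01,-0.135,0.32,1.36,0,0],
    [0.0,0.01,-0.15,0.36,1.53,0,0],
    [0.0,0.01,-0.168,0.4,1.7,0,0]
  ]
}}

```text
time: 26.2
tcp_pos: [0.5291, -0.2917, 0.2114]
tcp_rot: [2.06, 0.319, -2.06]
contact_force: [0.5, 0.3, -3.0]
opening: 0.0111
```

```bash

python3 - <<'E'
from rl import *
go([.5363,-.4103,.2],-98)
E
```

```text
t 26.2 shift [0.0109 0.1153 0.0286] rot [0.4428 0.0006 0.0043] rows>= 2.4
```

Request:
{"op": "send_rows", "data": {
  "plan": [
    [0.0,0.0,0.04,0.01,0.15,0,0],
    [0.0,0.01,0.08,0.02,0.3,0,0],
    [0.0,0.01,0.115,0.0285,0.44,0,0],
    [0.0,0.01,0.115,0.0285,0.443,0,0],
    [0.0,0.01,0.115,0.0285,0.443,0,0]
  ]
}}

```text
time: 26.82
tcp_pos: [0.5374, -0.4084, 0.2019]
tcp_rot: [-2.15, 0.139, 2.15]
contact_force: [0.5, 0.1, -2.1]
opening: 0.0114
```

```bash

python3 - <<'E'
from tray import *
s=st(); print(rl(np.array(s["tcp_pos"]))*1000)
i,d,P=cloud("wrist"); save("w14",i,1.5); np.savez("w14.npz",i=i,P=P)
go([.5363,-.4103,.108],-98)
E
```

```text
{'time': 26.825, 'tcp_pos': [0.5374, -0.4084, 0.2019], 'tcp_rot': [-2.1496, 0.1391, 2.1504], 'contact_force': [0.5411, 0.0845, -2.0976], 'opening': 0.0114, 'joint_positions': [-0.7795, 0.4396, 1.2997, 0.0033, 1.4056, 0.9246]}
axes cols
 [[-0.    -0.133 -0.991]
 [ 0.005 -0.991  0.133]
 [-1.    -0.005  0.001]]
[ 44.24787378  37.31262655 201.88709531]
t 26.88 shift [0.0945 0.0027 0.0012] rot [ 0.0065 -0.      0.004 ] rows>= 1.5
```

View pics/w14.png

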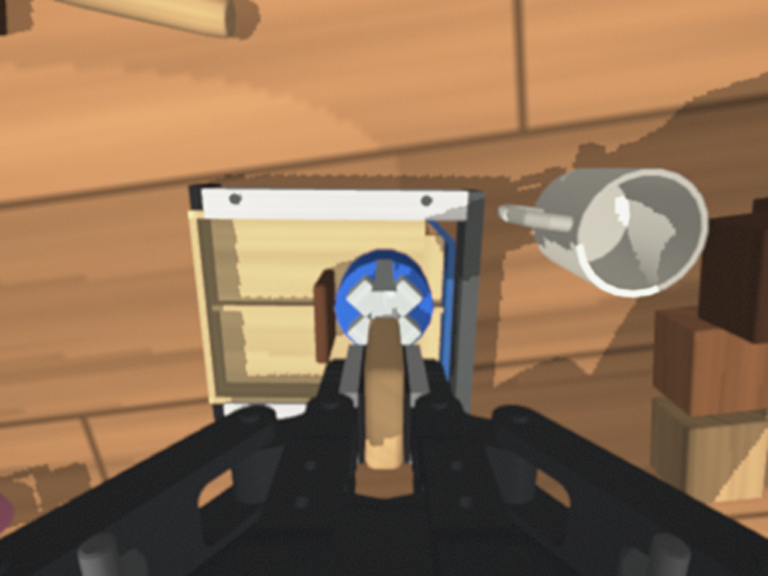

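Request:
{"op": "send_rows", "data": {
  "plan": [
    [0.0,0.025,0.0027,0.001,0.006,0,0.004],
    [0.0,0.05,0.0027,0.001,0.006,0,0.004],
    [0.0,0.07,0.0027,0.001,0.006,0,0.004],
    [0.0,0.082,0.0027,0.001,0.006,0,0.004],
    [0.0,0.09,0.0027,0.001,0.006,0,0.004],
    [0.0,0.09,0.0027,0.001,0.006,0,0.004]
  ]
}}

```text
time: 27.62
tcp_pos: [0.5373, -0.4118, 0.114]
tcp_rot: [-2.152, 0.153, 2.148]
contact_force: [-0.5, 0.2, -3.2]
opening: 0.011
```

```bash

python3 - <<'E'
from tray import *
s=st(); print(rl(np.array(s["tcp_pos"]))*1000)
i,d,P=cloud("wrist"); save("w15",i,1.5); np.savez("w14.npz",i=i,P=P)
E
```

```text
{'time': 27.625, 'tcp_pos': [0.5373, -0.4118, 0.114], 'tcp_rot': [-2.152, 0.1532, 2.1477], 'contact_force': [-0.5225, 0.1625, -3.1944], 'opening': 0.011, 'joint_positions': [-0.7814, 0.5208, 1.372, -0.0004, 1.2458, 0.9295]}
axes cols
 [[ 0.002 -0.14  -0.99 ]
 [-0.002 -0.99   0.14 ]
 [-1.     0.002 -0.002]]
[ 47.62514595  37.66172415 114.02097912]
```

View pics/w15.png

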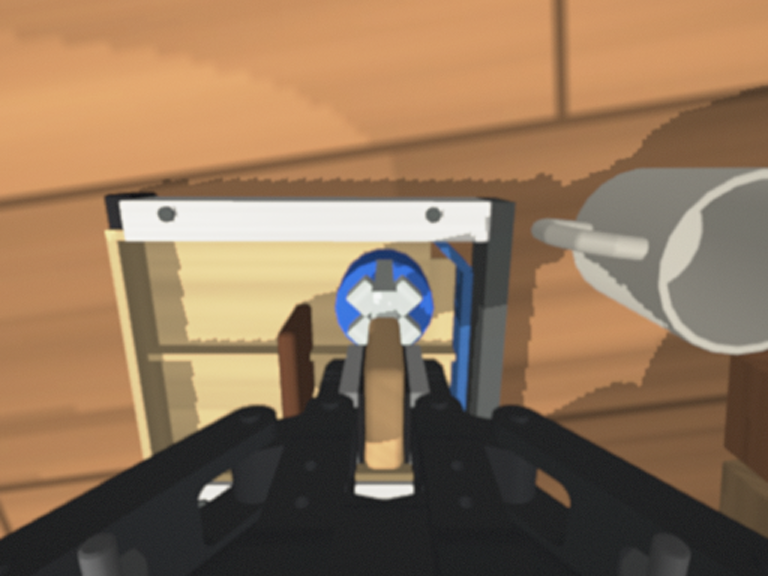

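Request:
{"op": "send_rows", "data": {
  "plan": [
    [0.0,0.002,0,0,0,0,0],
    [0.0,0.004,0,0,0,0,0],
    [0.0,0.005,0,0,0,0,0],
    [0.0,0.005,0,0,0,0,0]
  ]
}}

```text
time: 28.18
tcp_pos: [0.5384, -0.4129, 0.112]
tcp_rot: [-2.156, 0.156, 2.146]
contact_force: [-0.6, 1.1, 5.4]
opening: 0.0113
```

Request:
{"op": "send_rows", "data": {
  "plan": [
    [0.02,-0.001,0,0,0,0,0],
    [0.035,-0.001,0,0,0,0,0],
    [0.035,-0.001,0,0,0,0,0],
    [0.035,-0.03,0,0,0,0,0],
    [0.035,-0.07,0,0,0,0,0],
    [0.035,-0.12,0,0,0,0,0],
    [0.035,-0.16,0,0,0,0,0],
    [0.035,-0.16,0,0,0,0,0]
  ]
}}

```text
time: 29.18
tcp_pos: [0.5389, -0.4134, 0.275]
tcp_rot: [-2.164, 0.161, 2.142]
contact_force: [-0.4, 0.1, -0.6]
opening: 0.0347
```

```bash

python3 - <<'E'
from tray import *
s=st(); go([.52,-.05,.29],-37)
i,d,P=cloud("wrist"); save("w16",i,1.5); tray(rl(P))
E
```

```text
{'time': 29.175, 'tcp_pos': [0.5389, -0.4134, 0.275], 'tcp_rot': [-2.1639, 0.1612, 2.1421], 'contact_force': [-0.3703, 0.0966, -0.5934], 'opening': 0.0347, 'joint_positions': [-0.7814, 0.3914, 1.2161, -0.0004, 1.5204, 0.9295]}
axes cols
 [[ 0.009 -0.14  -0.99 ]
 [-0.01  -0.99   0.14 ]
 [-1.     0.009 -0.011]]
t 29.18 shift [-0.0189 -0.3571  0.0693] rot [-1.0652 -0.0052 -0.0135] rows>= 5.8
-40 nose out 93.2 tail -96.3 stop 98.2
0 nose out 93.6 tail -96.2 stop 98.4
40 nose out 94.0 tail -95.7 stop 98.6
fin ((-1.2629990577697754, 0.6384792327880859), (57.65339279174805, 10.115057945251465), 89.51329803466797)
```

View pics/w16.png

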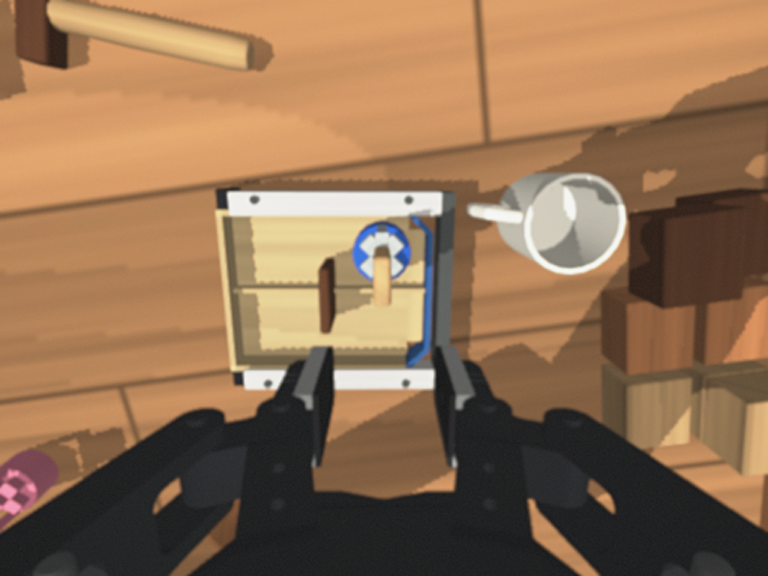

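Blue stands in the upper-right compartment (382,250); tray unmoved. Next, yellow.

Request:
{"op": "send_rows", "data": {
  "plan": [
    [0.045,0,-0.05,0.01,-0.17,0,0],
    [0.045,0,-0.1,0.02,-0.34,0,-0.005],
    [0.045,0,-0.15,0.03,-0.51,0,-0.01],
    [0.045,0,-0.2,0.04,-0.68,0,-0.01],
    [0.045,0,-0.25,0.05,-0.85,0,-0.01],
    [0.045,0,-0.3,0.06,-1.02,0,-0.01],
    [0.045,0,-0.36,0.07,-1.19,0,-0.01],
    [0.045,0,-0.42,0.07,-1.36,0,-0.01],
    [0.045,0,-0.47,0.08,-1.53,0,-0.01],
    [0.045,0,-0.53,0.08,-1.7,0,-0.01]
  ]
}}

```text
time: 30.48
tcp_pos: [0.5302, 0.1258, 0.2654]
tcp_rot: [1.212, 1.214, -1.218]
contact_force: [0.9, -0.2, 0.5]
opening: 0.045
```

```bash

python3 - <<'E'
from tray import *
s=st(); go([.50,.32,.26],23.5)
E
```

```text
{'time': 30.475, 'tcp_pos': [0.5302, 0.1258, 0.2654], 'tcp_rot': [1.2123, 1.2144, -1.2177], 'contact_force': [0.906, -0.1834, 0.5217], 'opening': 0.045, 'joint_positions': [0.0718, 0.122, 1.5682, 0.0038, 1.4588, 0.0773]}
axes cols
 [[-0.008  1.    -0.006]
 [ 0.003 -0.006 -1.   ]
 [-1.    -0.008 -0.003]]
t 30.48 shift [ 0.0062 -0.0313 -0.194 ] rot [-0.4161 -0.0047  0.0069] rows>= 3.1
```

Request:
{"op": "send_rows", "data": {
  "plan": [
    [0.045,0,-0.01,-0.05,-0.14,0,0],
    [0.045,0,-0.02,-0.1,-0.28,0,0.003],
    [0.045,0.006,-0.031,-0.15,-0.416,-0.004,0.007],
    [0.045,0.006,-0.031,-0.194,-0.416,-0.004,0.007],
    [0.045,0.006,-0.031,-0.194,-0.416,-0.004,0.007],
    [0.045,0.006,-0.031,-0.194,-0.416,-0.004,0.007]
  ]
}}

```text
time: 31.22
tcp_pos: [0.5021, 0.3181, 0.2607]
tcp_rot: [0.906, 1.373, -0.906]
contact_force: [-0.1, -0.3, 0.8]
opening: 0.0448
```

```bash

cat > rack.py <<'E'
from rl import *
z=np.load("rack.npz"); 
def grips(P,i):
    S=(P[...,:2]-z["mu"])@np.c_[z["X"],z["Y"]]; S[...,0]-=z["bc"]
    m=(P[...,2]>.13)&(P[...,2]<.155)&(S[...,0]>-.13)&(S[...,0]<-.02)
    n,l,s,c=cv2.connectedComponentsWithStats(m.astype(np.uint8))
    for k in range(1,n):
        if s[k,4]>30:
            A=S[l==k]; Z=P[l==k]; t=Z[:,2]>np.percentile(Z[:,2],90)-.006
            r=cv2.minAreaRect(A[t].astype(np.float32)*1000); rw=cv2.minAreaRect(Z[t][:,:2].astype(np.float32)); print("grip px",c[k].round(),s[k,4],"rack",np.round(r[0],1),np.round(r[1],1),round(r[2],1),"world",np.round(rw[0],4),"z",np.percentile(Z[:,2],95).round(4))
E
python3 - <<'E'
from rack import *
st(); i,d,P=cloud("wrist"); save("w17",i,1.5); grips(P,i)
E
```

```text
{'time': 31.225, 'tcp_pos': [0.5021, 0.3181, 0.2607], 'tcp_rot': [0.9055, 1.3729, -0.9056], 'contact_force': [-0.1256, -0.3065, 0.7929], 'opening': 0.0448, 'joint_positions': [0.4196, 0.2261, 1.4568, -0.001, 1.458, 0.0145]}
axes cols
 [[ 0.001  0.919  0.394]
 [-0.001  0.394 -0.919]
 [-1.     0.001  0.001]]
grip px [329.  88.] 714 rack [-67.2 131. ] [33.4 12.4] 87.8 world [0.5253 0.423 ] z 0.1463
grip px [322. 185.] 568 rack [-68.   46.2] [12.3 33.5] 0.4 world [0.5588 0.3451] z 0.1462
```

View pics/w17.png

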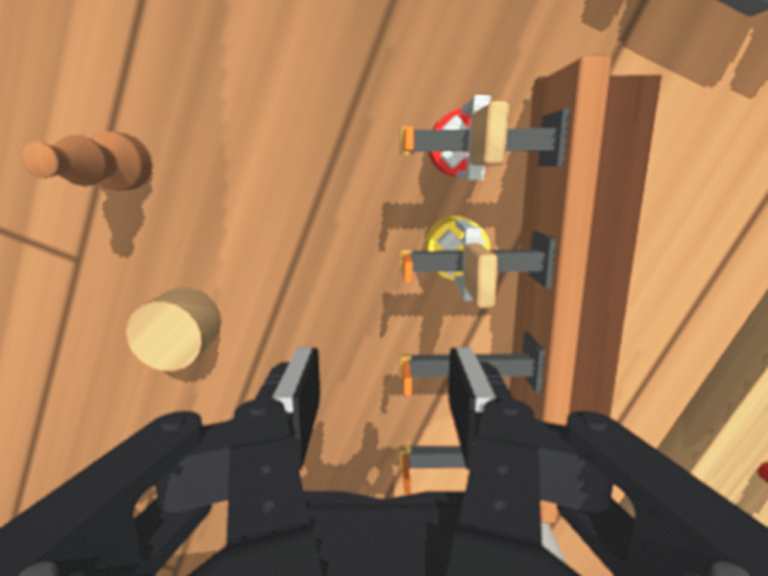

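```bash

python3 - <<'E'
from rl import *
go([.5585,.345,.112],24)
E
```

```text
t 31.28 shift [ 0.1493  0.062  -0.0032] rot [-0.0146  0.0008 -0.0014] rows>= 2.6
```

Request:
{"op": "send_rows", "data": {
  "plan": [
    [0.045,0.02,0.04,-0.003,-0.01,0,0],
    [0.045,0.05,0.062,-0.003,-0.014,0,0],
    [0.045,0.07,0.062,-0.003,-0.014,0,0],
    [0.045,0.09,0.062,-0.003,-0.014,0,0],
    [0.045,0.11,0.062,-0.003,-0.014,0,0],
    [0.045,0.13,0.062,-0.003,-0.014,0,0],
    [0.045,0.149,0.062,-0.003,-0.014,0,0],
    [0.045,0.149,0.062,-0.003,-0.014,0,0]
  ]
}}

```text
time: 32.28
tcp_pos: [0.5577, 0.3455, 0.1114]
tcp_rot: [0.895, 1.379, -0.896]
contact_force: [-0.5, -0.1, -0.4]
opening: 0.0454
```

```bash

python3 - <<'E'
from rl import *
st()
i,d,P=cloud("wrist"); save("w18",i)
E
```

```text
{'time': 32.275, 'tcp_pos': [0.5577, 0.3455, 0.1114], 'tcp_rot': [0.8947, 1.3787, -0.8955], 'contact_force': [-0.5067, -0.0999, -0.3955], 'opening': 0.0454, 'joint_positions': [0.4231, 0.4854, 1.431, -0.0004, 1.2256, 0.004]}
axes cols
 [[-0.     0.913  0.407]
 [-0.     0.407 -0.913]
 [-1.    -0.     0.   ]]
```

View pics/w18.png

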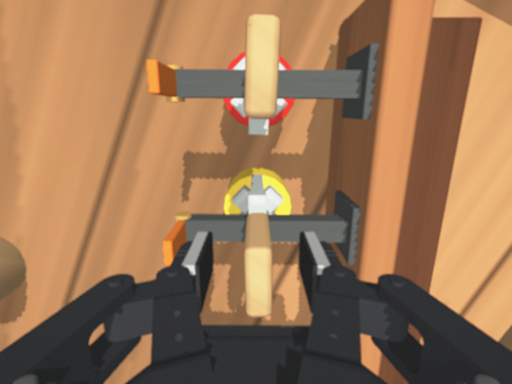

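Yellow's grip (258,260) is centred between the fingers. Close and lift 12 mm.

Request:
{"op": "send_rows", "data": {
  "plan": [
    [0.02,0,0,0,0,0,0],
    [0.0,0,0,0,0,0,0],
    [0.0,0,0,0,0,0,0],
    [0.0,0,0,0,0,0,0],
    [0.0,0,0,0,0,0,0],
    [0.0,-0.006,0,0,0,0,0],
    [0.0,-0.012,0,0,0,0,0],
    [0.0,-0.012,0,0,0,0,0],
    [0.0,-0.012,0,0,0,0,0]
  ]
}}

```text
time: 33.45
tcp_pos: [0.5591, 0.346, 0.1255]
tcp_rot: [0.897, 1.376, -0.893]
contact_force: [-0.6, -0.2, -1.6]
opening: 0.0112
```

Request:
{"op": "send_rows", "data": {
  "plan": [
    [0.0,0,-0.012,0,0,0,0],
    [0.0,0,-0.024,0,0,0,0],
    [0.0,0,-0.034,0,0,0,0],
    [0.0,0,-0.042,-0.001,0,0,0],
    [0.0,0,-0.05,-0.001,0,0,0],
    [0.0,0,-0.058,-0.001,0,0,0],
    [0.0,0,-0.066,-0.001,0,0,0],
    [0.0,0,-0.074,-0.001,0,0,0],
    [0.0,0,-0.082,-0.001,0,0,0],
    [0.0,0,-0.09,-0.001,0,0,0]
  ]
}}

```text
time: 34.7
tcp_pos: [0.4745, 0.3095, 0.1245]
tcp_rot: [0.895, 1.379, -0.895]
contact_force: [-0.3, 0.3, -2.2]
opening: 0.0106
```

```bash

python3 - <<'E'
from rl import *
st()
i,d,P=cloud("wrist"); save("w19",i)
E
```

```text
{'time': 34.7, 'tcp_pos': [0.4745, 0.3095, 0.1245], 'tcp_rot': [0.895, 1.3785, -0.8954], 'contact_force': [-0.2935, 0.2794, -2.2073], 'opening': 0.0106, 'joint_positions': [0.4254, 0.2984, 1.6628, -0.0004, 1.1805, 0.0065]}
axes cols
 [[ 0.     0.913  0.407]
 [-0.     0.407 -0.913]
 [-1.    -0.     0.   ]]
```

View pics/w19.png

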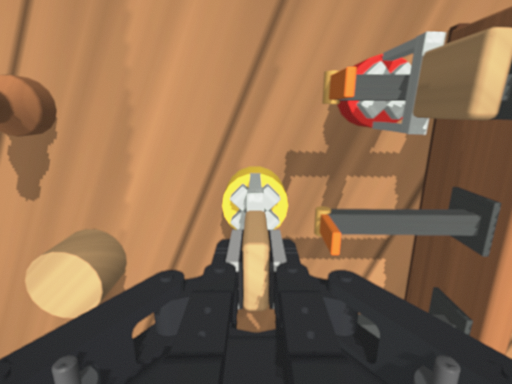

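Yellow is past its keeper. Continue and raise.

Request:
{"op": "send_rows", "data": {
  "plan": [
    [0.0,0,-0.015,0,0,0,0],
    [0.0,0,-0.028,0,0,0,0],
    [0.0,-0.02,-0.028,0,0,0,0],
    [0.0,-0.06,-0.028,0,0,0,0],
    [0.0,-0.1,-0.028,0,0,0,0],
    [0.0,-0.1,-0.028,0.04,0.17,0,0],
    [0.0,-0.1,-0.028,0.08,0.34,0,0],
    [0.0,-0.1,-0.028,0.12,0.51,0,0],
    [0.0,-0.1,-0.028,0.16,0.68,0,0],
    [0.0,-0.1,-0.028,0.2,0.85,0,0]
  ]
}}

```text
time: 36.0
tcp_pos: [0.5315, 0.115, 0.2249]
tcp_rot: [1.526, 0.97, -1.521]
contact_force: [0.1, 0.0, -2.1]
opening: 0.0109
```

```bash

python3 - <<'E'
from rl import *
st()
i,d,P=cloud("wrist"); save("w20",i)
go([.464,-.4003,.205],-98)
E
```

```text
{'time': 36.0, 'tcp_pos': [0.5315, 0.115, 0.2249], 'tcp_rot': [1.5255, 0.97, -1.5205], 'contact_force': [0.0733, 0.0259, -2.072], 'opening': 0.0109, 'joint_positions': [0.0531, 0.1441, 1.628, 0.0013, 1.367, 0.4894]}
axes cols
 [[ 0.002  0.906 -0.423]
 [ 0.001 -0.423 -0.906]
 [-1.     0.002 -0.002]]
t 36.05 shift [0.0217 0.156  0.4909] rot [ 1.2666 -0.0026 -0.0063] rows>= 8.2
```

View pics/w20.png

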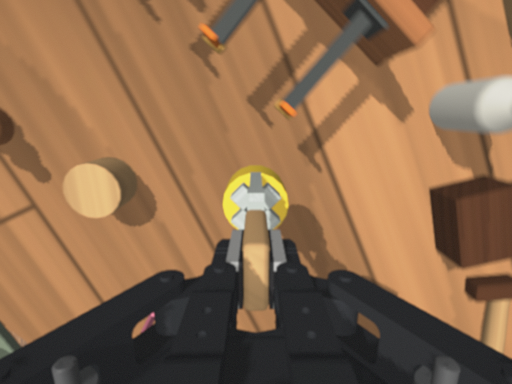

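Request:
{"op": "send_rows", "data": {
  "plan": [
    [0.0,0,0.016,0.05,0.13,0,0],
    [0.0,0,0.032,0.1,0.26,0,0],
    [0.0,0,0.048,0.15,0.39,0,0],
    [0.0,0,0.064,0.2,0.52,0,0],
    [0.0,0.005,0.08,0.25,0.65,0,0],
    [0.0,0.01,0.096,0.3,0.78,0,0],
    [0.0,0.015,0.112,0.35,0.91,0,0],
    [0.0,0.018,0.128,0.4,1.04,0,0],
    [0.0,0.02,0.144,0.45,1.17,0,0],
    [0.0,0.02,0.156,0.491,1.266,0,0]
  ]
}}

```text
time: 37.3
tcp_pos: [0.4676, -0.3962, 0.2035]
tcp_rot: [-2.155, 0.137, 2.15]
contact_force: [0.5, -0.1, -2.1]
opening: 0.0111
```

Request:
{"op": "send_rows", "data": {
  "plan": [
    [0.0,0,0,0,0,0,0],
    [0.0,0,0,0,0,0,0],
    [0.0,0,0,0,0,0,0]
  ]
}}

```text
time: 37.67
tcp_pos: [0.4689, -0.3934, 0.2042]
tcp_rot: [-2.159, 0.131, 2.152]
contact_force: [0.2, 0.1, -2.1]
opening: 0.011
```

```bash

python3 - <<'E'
from rl import *
st()
i,d,P=cloud("wrist"); save("w21",i,1.3)
go([.464,-.4003,.114],-98)
E
```

```text
{'time': 37.675, 'tcp_pos': [0.4689, -0.3934, 0.2042], 'tcp_rot': [-2.1594, 0.1312, 2.1524], 'contact_force': [0.191, 0.0646, -2.0604], 'opening': 0.011, 'joint_positions': [-0.8416, 0.3054, 1.4761, 0.0043, 1.3598, 0.8526]}
axes cols
 [[ 0.003 -0.124 -0.992]
 [ 0.003 -0.992  0.124]
 [-1.    -0.003 -0.003]]
t 37.72 shift [0.0903 0.0076 0.0045] rot [ 0.0154 -0.0033  0.0026] rows>= 1.5
```

View pics/w21.png

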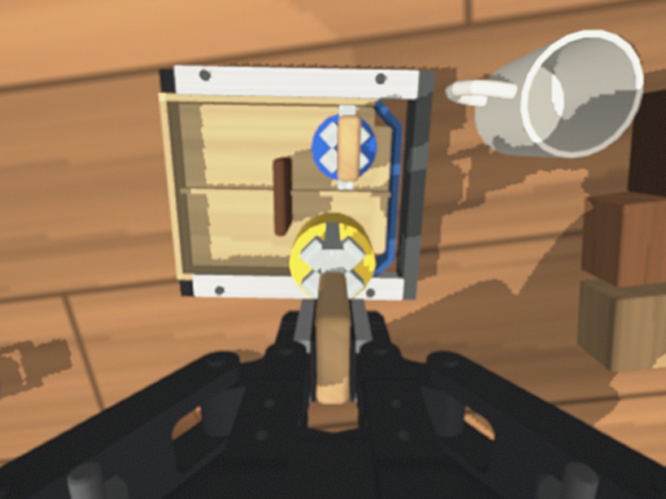

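Request:
{"op": "send_rows", "data": {
  "plan": [
    [0.0,0.005,0.007,0.0045,0.015,-0.003,0.003],
    [0.0,0.03,0.007,0.0045,0.015,-0.003,0.003],
    [0.0,0.055,0.007,0.0045,0.015,-0.003,0.003],
    [0.0,0.075,0.007,0.0045,0.015,-0.003,0.003],
    [0.0,0.087,0.007,0.0045,0.015,-0.003,0.003],
    [0.0,0.087,0.007,0.0045,0.015,-0.003,0.003]
  ]
}}

```text
time: 38.48
tcp_pos: [0.4633, -0.4007, 0.1163]
tcp_rot: [-2.147, 0.151, 2.149]
contact_force: [0.4, -0.6, -2.7]
opening: 0.0108
```

```bash

python3 - <<'E'
from rl import *
s=st(); print(rl(np.array(s["tcp_pos"]))*1000)
i,d,P=cloud("wrist"); save("w22",i,1.3)
E
```

```text
{'time': 38.475, 'tcp_pos': [0.4633, -0.4007, 0.1163], 'tcp_rot': [-2.1469, 0.1514, 2.149], 'contact_force': [0.3627, -0.606, -2.712], 'opening': 0.0108, 'joint_positions': [-0.8542, 0.3971, 1.5473, -0.0004, 1.1982, 0.8579]}
axes cols
 [[-0.001 -0.141 -0.99 ]
 [ 0.001 -0.99   0.141]
 [-1.    -0.     0.001]]
[ 46.74229158 -37.21217466 116.33220835]
```

View pics/w22.png

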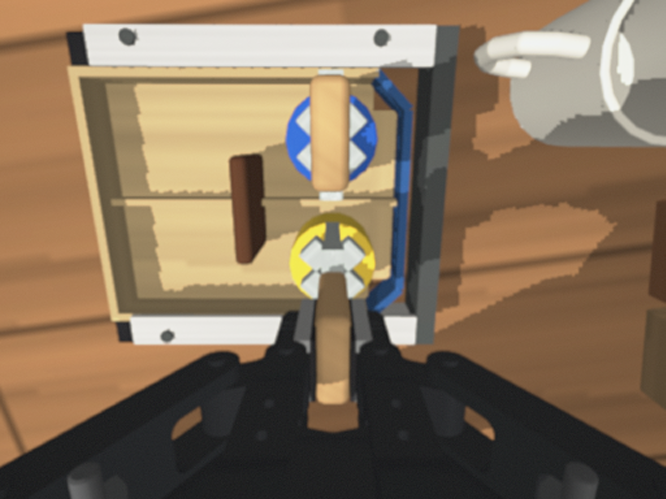

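Request:
{"op": "send_rows", "data": {
  "plan": [
    [0.0,0.002,0,0,0,0,0],
    [0.0,0.004,0,0,0,0,0],
    [0.0,0.006,0,0,0,0,0],
    [0.0,0.006,0,0,0,0,0]
  ]
}}

```text
time: 39.02
tcp_pos: [0.464, -0.4016, 0.1119]
tcp_rot: [-2.15, 0.154, 2.148]
contact_force: [-0.0, 1.6, -0.4]
opening: 0.0111
```

Request:
{"op": "send_rows", "data": {
  "plan": [
    [0.0,0.001,0,0,0,0,0],
    [0.0,0.002,0,0,0,0,0],
    [0.0,0.002,0,0,0,0,0]
  ]
}}

```text
time: 39.4
tcp_pos: [0.4645, -0.4018, 0.1118]
tcp_rot: [-2.152, 0.154, 2.147]
contact_force: [-0.3, 2.8, 7.4]
opening: 0.011
```

Request:
{"op": "send_rows", "data": {
  "plan": [
    [0.02,-0.001,0,0,0,0,0],
    [0.03,-0.001,0,0,0,0,0],
    [0.035,-0.001,0,0,0,0,0],
    [0.035,-0.03,0,0,0,0,0],
    [0.035,-0.07,0,0,0,0,0],
    [0.035,-0.12,0,0,0,0,0],
    [0.035,-0.16,0,0,0,0,0],
    [0.035,-0.16,0,0,0,0,0]
  ]
}}

```text
time: 40.4
tcp_pos: [0.4655, -0.4031, 0.2745]
tcp_rot: [-2.16, 0.161, 2.144]
contact_force: [0.9, 0.3, -0.1]
opening: 0.035
```

```bash

python3 - <<'E'
from tray import *
s=st()
i,d,P=cloud("wrist"); save("w23",i,1.3); tray(rl(P))
go([.48,.22,.27],22); go([.4895,.4092,.265],22)
E
```

```text
{'time': 40.4, 'tcp_pos': [0.4655, -0.4031, 0.2745], 'tcp_rot': [-2.16, 0.1607, 2.1436], 'contact_force': [0.8918, 0.3355, -0.1247], 'opening': 0.035, 'joint_positions': [-0.8541, 0.2563, 1.3916, -0.0002, 1.4827, 0.8579]}
axes cols
 [[ 0.007 -0.141 -0.99 ]
 [-0.008 -0.99   0.141]
 [-1.     0.007 -0.008]]
-40 nose out 90.8 tail -98.6 stop 98.3
0 nose out 91.2 tail -98.5 stop 98.5
40 nose out 91.4 tail -98.0 stop 98.7
fin ((-3.715771436691284, -2.806447982788086), (59.58000564575195, 10.241368293762207), 89.54802703857422)
t 40.45 shift [-0.0012 -0.618   0.0721] rot [-2.096e+00  1.600e-03 -6.500e-03] rows>= 11.2
t 40.45 shift [ 0.003  -0.8066  0.0894] rot [-2.096e+00  1.600e-03 -6.500e-03] rows>= 13.0
```

View pics/w23.png

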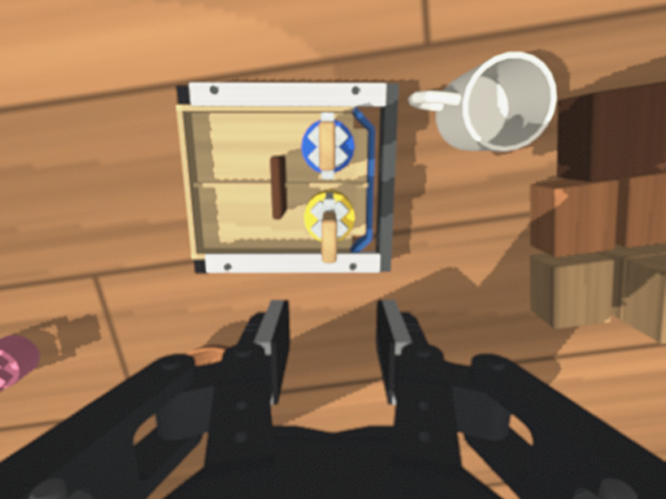

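Both carriers stand, but the tray has crept ~2.4 mm back (nose at 91 vs 93.5 before); I'll reseat it at the end by the tail. Now red.

Request:
{"op": "send_rows", "data": {
  "plan": [
    [0.045,0,-0.05,0.01,-0.17,0,0],
    [0.045,0,-0.1,0.02,-0.34,0,0],
    [0.045,0,-0.16,0.03,-0.51,0,-0.005],
    [0.045,0,-0.22,0.03,-0.68,0,-0.005],
    [0.045,0,-0.28,0.04,-0.85,0,-0.005],
    [0.045,0,-0.34,0.04,-1.02,0,-0.005],
    [0.045,0,-0.4,0.05,-1.19,0,-0.005],
    [0.045,0,-0.46,0.05,-1.36,0,-0.005],
    [0.045,0,-0.52,0.06,-1.53,0,-0.005],
    [0.045,0,-0.58,0.07,-1.7,0,-0.005]
  ]
}}

```text
time: 41.7
tcp_pos: [0.4746, 0.1846, 0.2665]
tcp_rot: [1.212, 1.211, -1.218]
contact_force: [0.7, 0.7, 0.5]
opening: 0.0451
```

```bash

python3 - <<'E'
from tray import *
s=st(); go([.47,.40,.26],22)
E
```

```text
{'time': 41.7, 'tcp_pos': [0.4746, 0.1846, 0.2665], 'tcp_rot': [1.2122, 1.2113, -1.2176], 'contact_force': [0.6536, 0.6686, 0.4632], 'opening': 0.0451, 'joint_positions': [0.1994, 0.0424, 1.6517, 0.0024, 1.4529, 0.2056]}
axes cols
 [[-0.006  1.    -0.006]
 [ 0.001 -0.006 -1.   ]
 [-1.    -0.006 -0.001]]
t 41.7 shift [ 0.0068 -0.006  -0.2153] rot [-0.3904 -0.0024  0.0055] rows>= 3.4
```

Request:
{"op": "send_rows", "data": {
  "plan": [
    [0.045,0,0,-0.05,-0.1,0,0],
    [0.045,0,0,-0.1,-0.2,0,0.003],
    [0.045,0.006,-0.006,-0.15,-0.3,-0.002,0.005],
    [0.045,0.006,-0.006,-0.2,-0.39,-0.002,0.005],
    [0.045,0.006,-0.006,-0.215,-0.39,-0.002,0.005],
    [0.045,0.006,-0.006,-0.215,-0.39,-0.002,0.005],
    [0.045,0.006,-0.006,-0.215,-0.39,-0.002,0.005]
  ]
}}

```text
time: 42.58
tcp_pos: [0.4725, 0.3966, 0.2625]
tcp_rot: [0.928, 1.362, -0.927]
contact_force: [-0.2, -0.1, 0.0]
opening: 0.045
```

```bash

python3 - <<'E'
from rack import *
st(); i,d,P=cloud("wrist"); save("w24",i,1.3); grips(P,i)
go([.525,.423,.112],21.8)
E
```

```text
{'time': 42.575, 'tcp_pos': [0.4725, 0.3966, 0.2625], 'tcp_rot': [0.9279, 1.3624, -0.9268], 'contact_force': [-0.1665, -0.1253, 0.0219], 'opening': 0.045, 'joint_positions': [0.5587, 0.2725, 1.3961, -0.0013, 1.4717, 0.1823]}
axes cols
 [[ 0.002  0.93   0.368]
 [-0.     0.368 -0.93 ]
 [-1.     0.002  0.001]]
grip px [318. 181.] 563 rack [-67.1 131.4] [33.1 12.4] 88.3 world [0.5253 0.4234] z 0.1462
t 42.62 shift [ 0.151   0.058  -0.0056] rot [-0.0044  0.0007 -0.0021] rows>= 2.6
```

View pics/w24.png

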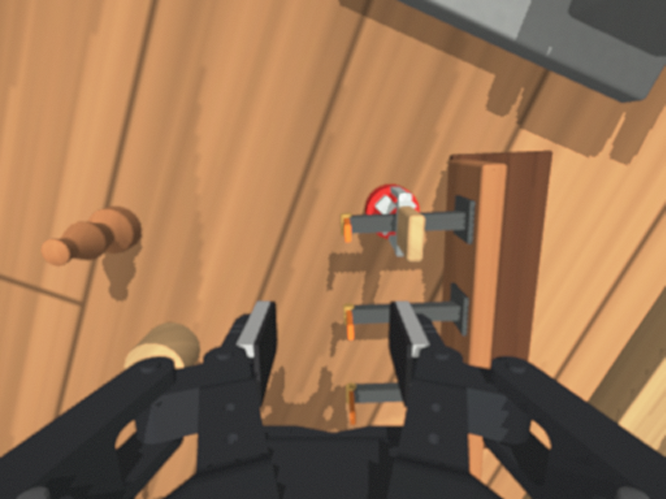

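Red hangs at (393,208), its grip at (410,235), alone on the rack now.

Request:
{"op": "send_rows", "data": {
  "plan": [
    [0.045,0.02,0.04,-0.005,-0.004,0,0],
    [0.045,0.05,0.058,-0.005,-0.004,0,0],
    [0.045,0.07,0.058,-0.005,-0.004,0,-0.002],
    [0.045,0.09,0.058,-0.005,-0.004,0,-0.002],
    [0.045,0.11,0.058,-0.005,-0.004,0,-0.002],
    [0.045,0.13,0.058,-0.005,-0.004,0,-0.002],
    [0.045,0.15,0.058,-0.005,-0.004,0,-0.002],
    [0.045,0.15,0.058,-0.005,-0.004,0,-0.002]
  ]
}}

```text
time: 43.62
tcp_pos: [0.5234, 0.4233, 0.1106]
tcp_rot: [0.92, 1.367, -0.926]
contact_force: [-0.8, -0.0, -1.4]
opening: 0.0447
```

```bash

python3 - <<'E'
from rl import *
st()
i,d,P=cloud("wrist"); save("w25",i)
E
```

```text
{'time': 43.625, 'tcp_pos': [0.5234, 0.4233, 0.1106], 'tcp_rot': [0.9204, 1.3675, -0.9265], 'contact_force': [-0.8446, -0.019, -1.4252], 'opening': 0.0447, 'joint_positions': [0.5518, 0.5212, 1.3791, -0.0003, 1.2452, 0.1698]}
axes cols
 [[-0.003  0.928  0.373]
 [-0.002  0.373 -0.928]
 [-1.    -0.004  0.001]]
```

View pics/w25.png

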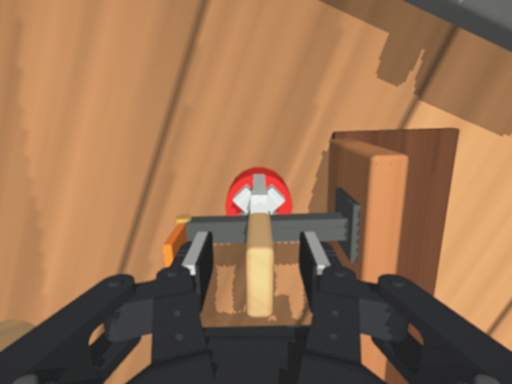

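Request:
{"op": "send_rows", "data": {
  "plan": [
    [0.02,0,0,0,0,0,0],
    [0.0,0,0,0,0,0,0],
    [0.0,0,0,0,0,0,0],
    [0.0,0,0,0,0,0,0],
    [0.0,0,0,0,0,0,0],
    [0.0,-0.006,0,0,0,0,0],
    [0.0,-0.012,0,0,0,0,0],
    [0.0,-0.012,0,0,0,0,0],
    [0.0,-0.012,0,0,0,0,0]
  ]
}}

```text
time: 44.8
tcp_pos: [0.5248, 0.424, 0.1249]
tcp_rot: [0.924, 1.366, -0.923]
contact_force: [-0.8, -0.8, -4.4]
opening: 0.011
```

Request:
{"op": "send_rows", "data": {
  "plan": [
    [0.0,0,-0.012,0,0,0,0],
    [0.0,0,-0.024,0.001,0,0,0],
    [0.0,0,-0.034,0.001,0,0,0],
    [0.0,0,-0.042,0.001,0,0,0],
    [0.0,0,-0.05,0.001,0,0,0],
    [0.0,0,-0.058,0.002,0,0,0],
    [0.0,0,-0.066,0.002,0,0,0],
    [0.0,0,-0.074,0.002,0,0,0],
    [0.0,0,-0.082,0.002,0,0,0],
    [0.0,0,-0.09,0.002,0,0,0]
  ]
}}

```text
time: 46.05
tcp_pos: [0.4402, 0.3878, 0.1243]
tcp_rot: [0.921, 1.367, -0.926]
contact_force: [-0.8, -0.3, -4.9]
opening: 0.0112
```

```bash

python3 - <<'E'
from rl import *
st()
i,d,P=cloud("wrist"); save("w26",i)
E
```

```text
{'time': 46.05, 'tcp_pos': [0.4402, 0.3878, 0.1243], 'tcp_rot': [0.9211, 1.3673, -0.9258], 'contact_force': [-0.8412, -0.3175, -4.9134], 'opening': 0.0112, 'joint_positions': [0.5748, 0.3393, 1.6087, -0.0, 1.1967, 0.1927]}
axes cols
 [[-0.003  0.928  0.373]
 [-0.002  0.373 -0.928]
 [-1.    -0.003  0.001]]
```

View pics/w26.png

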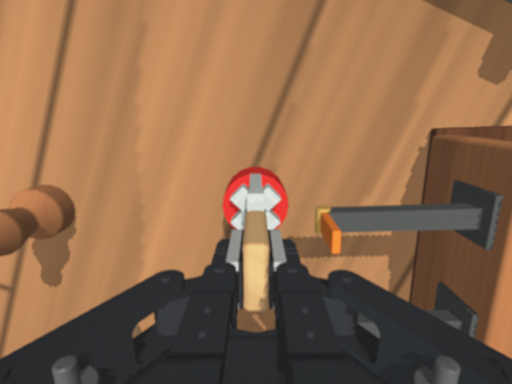

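Request:
{"op": "send_rows", "data": {
  "plan": [
    [0.0,0,-0.015,0,0,0,0],
    [0.0,0,-0.028,0,0,0,0],
    [0.0,-0.02,-0.028,0,0,0,0],
    [0.0,-0.06,-0.028,0,0,0,0],
    [0.0,-0.1,-0.028,0,0,0,0],
    [0.0,-0.1,-0.02,0.04,0.17,0,0],
    [0.0,-0.1,-0.01,0.09,0.34,0,0],
    [0.0,-0.1,0,0.14,0.51,0,0],
    [0.0,-0.1,0,0.19,0.68,0,0],
    [0.0,-0.1,0,0.24,0.85,0,0]
  ]
}}

```text
time: 47.35
tcp_pos: [0.5311, 0.1647, 0.2251]
tcp_rot: [1.549, 0.947, -1.548]
contact_force: [0.8, 0.0, -4.5]
opening: 0.0114
```

```bash

python3 - <<'E'
from rl import *
st()
i,d,P=cloud("wrist"); save("w27",i)
t=O+ex*(-.048)+ey*.0365; print(t)
go([t[0],t[1],.205],-98)
E
```

```text
{'time': 47.35, 'tcp_pos': [0.5311, 0.1647, 0.2251], 'tcp_rot': [1.5492, 0.947, -1.5484], 'contact_force': [0.7632, 0.0035, -4.493], 'opening': 0.0114, 'joint_positions': [0.1448, 0.1715, 1.5962, 0.0004, 1.3737, 0.6181]}
axes cols
 [[ 0.     0.89  -0.456]
 [ 0.    -0.456 -0.89 ]
 [-1.     0.    -0.   ]]
[ 0.5492138  -0.31693498]
t 47.4 shift [0.0239 0.2334 0.4135] rot [ 1.2287e+00  5.0000e-04 -8.9000e-03] rows>= 7.6
```

Request:
{"op": "send_rows", "data": {
  "plan": [
    [0.0,0,0.023,0.041,0.12,0,0],
    [0.0,0,0.047,0.083,0.25,0,0],
    [0.0,0,0.07,0.124,0.37,0,0],
    [0.0,0,0.093,0.165,0.49,0,0],
    [0.0,0.005,0.117,0.207,0.61,0,0],
    [0.0,0.01,0.14,0.248,0.74,0,0],
    [0.0,0.015,0.163,0.289,0.86,0,0],
    [0.0,0.018,0.187,0.331,0.98,0,0],
    [0.0,0.02,0.21,0.372,1.1,0,0],
    [0.0,0.02,0.233,0.4135,1.228,0,-0.005]
  ]
}}

```text
time: 48.65
tcp_pos: [0.5523, -0.3084, 0.2045]
tcp_rot: [-2.149, 0.132, 2.155]
contact_force: [0.9, 0.5, -3.4]
opening: 0.011
```

Request:
{"op": "send_rows", "data": {
  "plan": [
    [0.0,0,0,0,0,0,0],
    [0.0,0,0,0,0,0,0],
    [0.0,0,0,0,0,0,0]
  ]
}}

```text
time: 49.02
tcp_pos: [0.5529, -0.3064, 0.2049]
tcp_rot: [-2.153, 0.127, 2.158]
contact_force: [-0.3, 0.1, -4.2]
opening: 0.0113
```

```bash

python3 - <<'E'
from tray import *
st()
i,d,P=cloud("wrist"); save("w28",i,1.3); tray(rl(P))
go([.5492,-.3169,.118],-98)
E
```

```text
{'time': 49.025, 'tcp_pos': [0.5529, -0.3064, 0.2049], 'tcp_rot': [-2.1529, 0.1274, 2.1575], 'contact_force': [-0.3472, 0.0786, -4.2288], 'opening': 0.0113, 'joint_positions': [-0.6445, 0.3494, 1.4168, 0.0033, 1.3802, 1.049]}
axes cols
 [[-0.002 -0.123 -0.992]
 [ 0.005 -0.992  0.123]
 [-1.    -0.005  0.002]]
-40 nose out 90.5 tail -98.6 stop 97.7Traceback (most recent call last):
  File "<stdin>", line 3, in <module>
  File "tray.py", line 8, in tray
    print(y,"nose out",np.percentile(n[:,0],98).round(1),"tail",np.percentile(t[:,0],2).round(1),"stop",np.percentile(s[:,0],1).round(1) if len(s) else None)
                       ~~~~~~~~~~~~~^^^^^^^^^^^
    return _quantile_unchecked(
        a, q, axis, out, overwrite_input, method, keepdims, weights)
    return _ureduce(a,
                    func=_quantile_ureduce_func,
    ...<5 lines>...
                    overwrite_input=overwrite_input,
                    method=method)
    r = func(a, **kwargs)
    result = _quantile(arr,
                       quantiles=q,
    ...<2 lines>...
                       out=out,
                       weights=wgt)
    slices_having_nans = np.isnan(arr[-1, ...])
                                  ~~~^^^^^^^^^
IndexError: index -1 is out of bounds for axis 0 with size 0
```

View pics/w28.png

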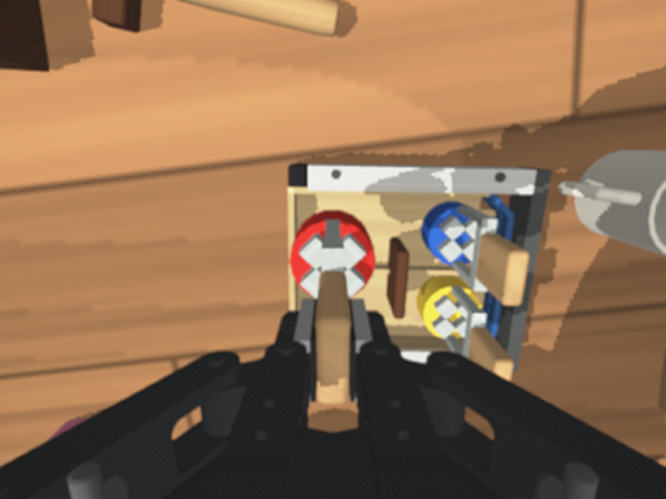

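```bash

python3 - <<'E'
from rl import *
go([.5492,-.3169,.118],-98)
E
```

```text
t 49.08 shift [0.0871 0.0112 0.0024] rot [0.0163 0.0022 0.0048] rows>= 1.4
```

Request:
{"op": "send_rows", "data": {
  "plan": [
    [0.0,0.005,0.011,0.0024,0.016,0.002,0.005],
    [0.0,0.03,0.011,0.0024,0.016,0.002,0.005],
    [0.0,0.055,0.011,0.0024,0.016,0.002,0.005],
    [0.0,0.075,0.011,0.0024,0.016,0.002,0.005],
    [0.0,0.087,0.011,0.0024,0.016,0.002,0.005],
    [0.0,0.087,0.011,0.0024,0.016,0.002,0.005]
  ]
}}

```text
time: 49.82
tcp_pos: [0.5486, -0.3178, 0.117]
tcp_rot: [-2.146, 0.151, 2.15]
contact_force: [-0.3, 0.3, -4.8]
opening: 0.0112
```

```bash

python3 - <<'E'
from rl import *
s=st(); print(rl(np.array(s["tcp_pos"]))*1000)
i,d,P=cloud("wrist"); save("w29",i,1.3)
E
```

```text
{'time': 49.825, 'tcp_pos': [0.5486, -0.3178, 0.117], 'tcp_rot': [-2.1461, 0.1513, 2.1497], 'contact_force': [-0.2701, 0.3325, -4.8044], 'opening': 0.0112, 'joint_positions': [-0.6612, 0.4378, 1.4879, -0.0005, 1.2177, 1.0509]}
axes cols
 [[-0.002 -0.141 -0.99 ]
 [ 0.001 -0.99   0.141]
 [-1.    -0.     0.002]]
[-47.04941156  35.98927037 116.9570094 ]
```

View pics/w29.png

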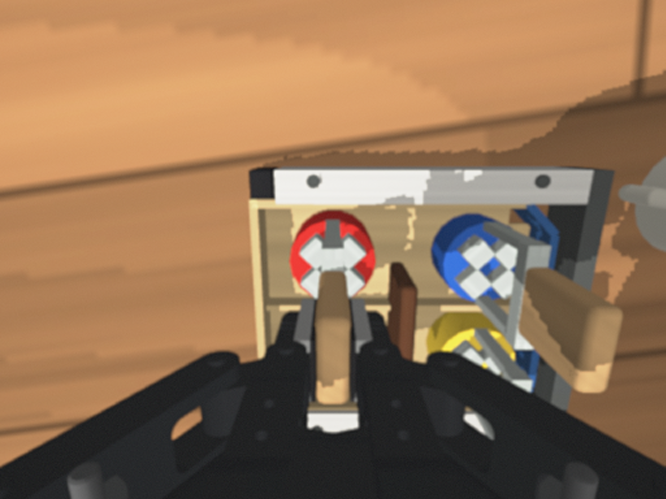

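Request:
{"op": "send_rows", "data": {
  "plan": [
    [0.0,0.002,0,0,0,0,0],
    [0.0,0.004,0,0,0,0,0],
    [0.0,0.0055,0,0,0,0,0],
    [0.0,0.0055,0,0,0,0,0]
  ]
}}

```text
time: 50.38
tcp_pos: [0.5492, -0.3182, 0.1126]
tcp_rot: [-2.149, 0.152, 2.148]
contact_force: [0.3, -0.7, -4.8]
opening: 0.0111
```

Request:
{"op": "send_rows", "data": {
  "plan": [
    [0.0,0.001,0,0,0,0,0],
    [0.0,0.002,0,0,0,0,0],
    [0.0,0.002,0,0,0,0,0]
  ]
}}

```text
time: 50.75
tcp_pos: [0.5497, -0.3185, 0.1118]
tcp_rot: [-2.15, 0.153, 2.147]
contact_force: [-1.9, 0.9, 2.3]
opening: 0.0109
```

Request:
{"op": "send_rows", "data": {
  "plan": [
    [0.02,0,0,0,0,0,0],
    [0.03,0,0,0,0,0,0],
    [0.035,0,0,0,0,0,0],
    [0.035,-0.03,0,0,0,0,0],
    [0.035,-0.07,0,0,0,0,0],
    [0.035,-0.12,0,0,0,0,0],
    [0.035,-0.16,0,0,0,0,0],
    [0.035,-0.16,-0.04,0,0,0,0],
    [0.035,-0.16,-0.08,0,0,0,0],
    [0.035,-0.16,-0.08,0,0,0,0]
  ]
}}

```text
time: 52.0
tcp_pos: [0.5609, -0.2364, 0.2709]
tcp_rot: [-2.151, 0.148, 2.149]
contact_force: [0.4, -0.2, 0.1]
opening: 0.035
```

```bash

python3 - <<'E'
from tray import *
s=st()
i,d,P=cloud("wrist"); save("w30",i,1.3)
try: tray(rl(P))
except Exception as e: print(e)
i,d,P=cloud("top"); save("t30",i[80:290,150:430],2.7)
E
```

```text
{'time': 52.0, 'tcp_pos': [0.5609, -0.2364, 0.2709], 'tcp_rot': [-2.151, 0.1484, 2.1494], 'contact_force': [0.4015, -0.1926, 0.134], 'opening': 0.035, 'joint_positions': [-0.5411, 0.2501, 1.4066, 0.0002, 1.4841, 1.1673]}
axes cols
 [[ 0.001 -0.137 -0.991]
 [-0.    -0.991  0.137]
 [-1.     0.    -0.001]]
-40 nose out 91.4 tail -98.9 stop 98.1
0 nose out 87.3 tail -98.4 stop None
40 nose out 91.6 tail -97.9 stop 98.4
fin ((-3.9906139373779297, -2.8332386016845703), (11.174958229064941, 59.75765609741211), 0.009002571925520897)
```

View pics/w30.png

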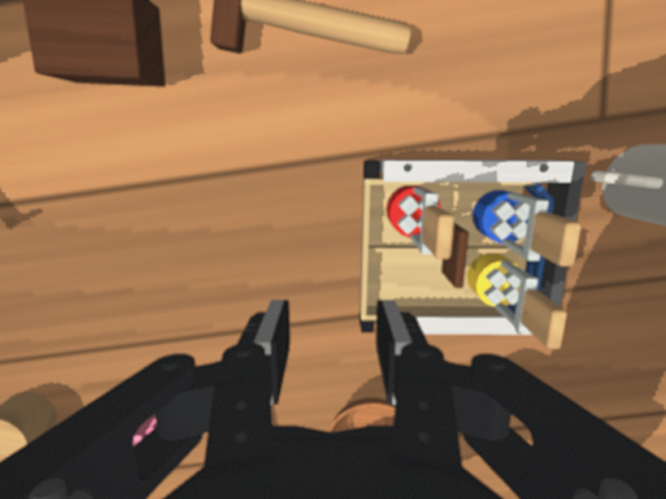

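All three stand upright in their own compartments: red (410,210), blue (505,215), yellow (495,280). Tray tail is at -98.4 vs -96.2 when seated, so I reseat it by pushing the tail wall with closed fingers.

```bash

python3 - <<'E'
from rl import *
t=O+ex*(-.138); go([t[0],t[1],.02],-98)
E
```

```text
t 52.1 shift [ 0.2507 -0.0114  0.0373] rot [-0.0007 -0.0006 -0.0014] rows>= 4.1
```

Request:
{"op": "send_rows", "data": {
  "plan": [
    [0.02,0.02,-0.0115,0.037,0,0,0],
    [0.0,0.07,-0.0115,0.037,0,0,0],
    [0.0,0.12,-0.0115,0.037,0,0,0],
    [0.0,0.16,-0.0115,0.037,0,0,0],
    [0.0,0.2,-0.0115,0.037,0,0,0],
    [0.0,0.23,-0.0115,0.037,0,0,0],
    [0.0,0.25,-0.0115,0.037,0,0,0],
    [0.0,0.25,-0.0115,0.037,0,0,0]
  ]
}}

```text
time: 53.1
tcp_pos: [0.5242, -0.2225, 0.019]
tcp_rot: [-2.144, 0.152, 2.15]
contact_force: [1.3, -0.6, 0.3]
opening: 0.0002
```

```bash

python3 - <<'E'
from rl import *
s=st(); print(rl(np.array(s["tcp_pos"]))*1000)
i,d,P=cloud("wrist"); save("w31",i,1.3)
E
```

```text
{'time': 53.1, 'tcp_pos': [0.5242, -0.2225, 0.019], 'tcp_rot': [-2.1441, 0.152, 2.1504], 'contact_force': [1.2615, -0.5697, 0.3138], 'opening': 0.0002, 'joint_positions': [-0.5531, 0.4574, 1.7029, -0.0007, 0.9842, 1.1603]}
axes cols
 [[-0.003 -0.142 -0.99 ]
 [ 0.001 -0.99   0.142]
 [-1.    -0.001  0.003]]
[-138.08957531   -1.16262369   18.95042769]
```

View pics/w31.png

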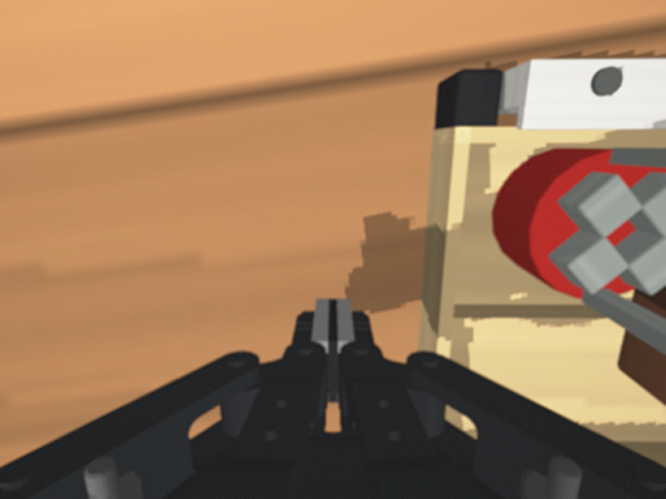

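Request:
{"op": "send_rows", "data": {
  "plan": [
    [0.0,0,0.005,0,0,0,0],
    [0.0,0,0.01,0,0,0,0],
    [0.0,0,0.015,0,0,0,0],
    [0.0,0,0.02,0,0,0,0],
    [0.0,0,0.023,0,0,0,0],
    [0.0,0,0.026,0,0,0,0],
    [0.0,0,0.029,0,0,0,0],
    [0.0,0,0.029,0,0,0,0]
  ]
}}

```text
time: 54.15
tcp_pos: [0.5215, -0.2501, 0.0204]
tcp_rot: [-2.147, 0.15, 2.147]
contact_force: [2.4, 4.0, 1.3]
opening: 0.0002
```

Request:
{"op": "send_rows", "data": {
  "plan": [
    [0.0,0,0.002,0,0,0,0],
    [0.0,0,0.004,0,0,0,0],
    [0.0,0,0.004,0,0,0,0]
  ]
}}

```text
time: 54.52
tcp_pos: [0.5211, -0.2526, 0.0204]
tcp_rot: [-2.146, 0.148, 2.147]
contact_force: [1.4, 8.2, 1.7]
opening: -0.0003
```

```bash

python3 - <<'E'
from rl import *
s=st(); print(rl(np.array(s["tcp_pos"]))*1000)
i,d,P=cloud("wrist"); save("w32",i,1.3)
E
```

```text
{'time': 54.525, 'tcp_pos': [0.5211, -0.2526, 0.0204], 'tcp_rot': [-2.1464, 0.1481, 2.1467], 'contact_force': [1.4341, 8.2372, 1.6512], 'opening': -0.0003, 'joint_positions': [-0.6025, 0.4703, 1.6788, 0.0036, 0.9944, 1.1076]}
axes cols
 [[ 0.    -0.141 -0.99 ]
 [ 0.004 -0.99   0.141]
 [-1.    -0.004  0.   ]]
[-107.85835274   -0.14025583   20.40745418]
```

View pics/w32.png

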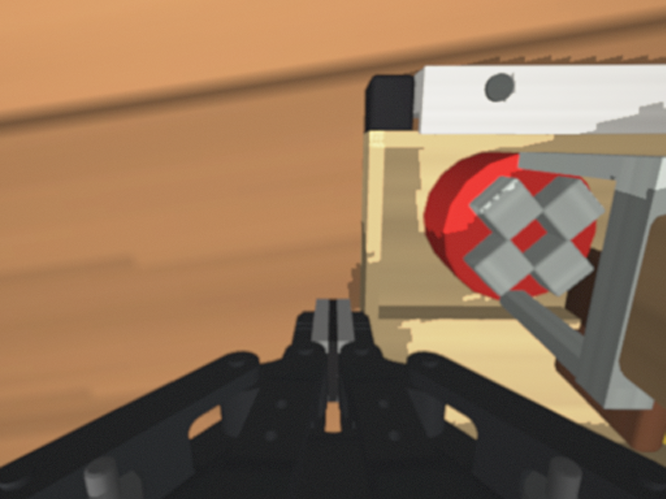

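Contact with the tail wall; pushing on in small steps until it stops moving.

Request:
{"op": "send_rows", "data": {
  "plan": [
    [0.0,0,0.001,0,0,0,0],
    [0.0,0,0.002,0,0,0,0],
    [0.0,0,0.003,0,0,0,0],
    [0.0,0,0.003,0,0,0,0]
  ]
}}

```text
time: 55.08
tcp_pos: [0.521, -0.253, 0.0204]
tcp_rot: [-2.144, 0.144, 2.145]
contact_force: [3.8, 14.8, 4.2]
opening: 0.0001
```

Request:
{"op": "send_rows", "data": {
  "plan": [
    [0.0,0,0.001,0,0,0,0],
    [0.0,0,0.002,0,0,0,0],
    [0.0,0,0.003,0,0,0,0],
    [0.0,0,0.003,0,0,0,0]
  ]
}}

```text
time: 55.58
tcp_pos: [0.5209, -0.2533, 0.0204]
tcp_rot: [-2.142, 0.139, 2.142]
contact_force: [5.0, 21.5, 7.1]
opening: 0.0
```

Request:
{"op": "send_rows", "data": {
  "plan": [
    [0.0,0,-0.005,0,0,0,0],
    [0.0,0,-0.015,0,0,0,0],
    [0.0,0,-0.035,0,0,0,0],
    [0.0,0,-0.045,0,0,0,0],
    [0.0,-0.05,-0.045,0,0,0,0],
    [0.0,-0.1,-0.045,0,0,0,0],
    [0.0,-0.16,-0.045,0,0,0,0],
    [0.0,-0.22,-0.03,0,0,0,0],
    [0.0,-0.25,-0.02,0,0,0,0],
    [0.0,-0.25,-0.02,0,0,0,0]
  ]
}}

```text
time: 56.82
tcp_pos: [0.5244, -0.2427, 0.2746]
tcp_rot: [-2.158, 0.158, 2.142]
contact_force: [0.4, -0.7, 0.1]
opening: -0.0001
```

```bash

python3 - <<'E'
from tray import *
s=st()
i,d,P=cloud("wrist"); save("w33",i,1.5)
try: tray(rl(P))
except Exception as e: print(e)
i,d,P=cloud("top"); save("t33",i,1.5)
i,d,P=cloud("scene"); save("s33",i[100:330],1.5)
E
```

```text
{'time': 56.825, 'tcp_pos': [0.5244, -0.2427, 0.2746], 'tcp_rot': [-2.1576, 0.1584, 2.1423], 'contact_force': [0.3918, -0.7379, 0.0719], 'opening': -0.0001, 'joint_positions': [-0.5828, 0.1766, 1.4871, -0.0008, 1.4692, 1.1303]}
axes cols
 [[ 0.007 -0.142 -0.99 ]
 [-0.005 -0.99   0.142]
 [-1.     0.004 -0.007]]
-40 nose out 93.9 tail -96.6 stop 98.2
0 nose out 94.0 tail -95.8 stop 98.2
index -1 is out of bounds for axis 0 with size 0
```

View pics/w33.png

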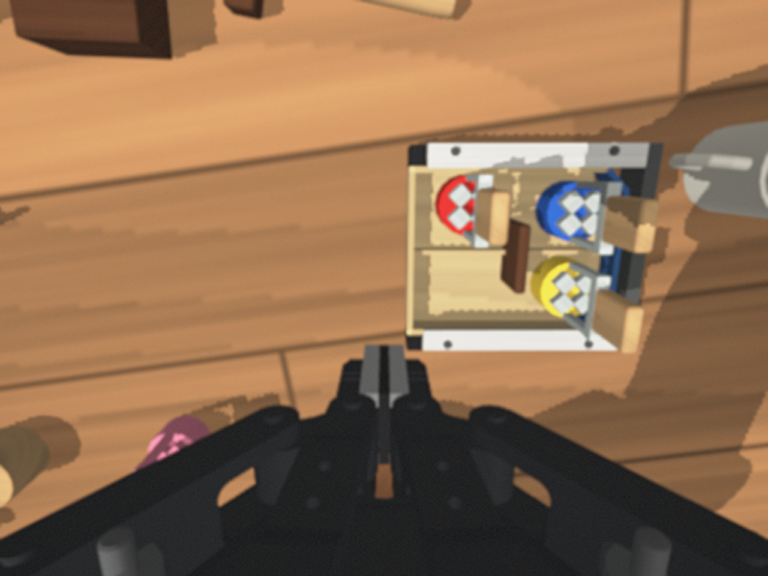

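View pics/s33.png

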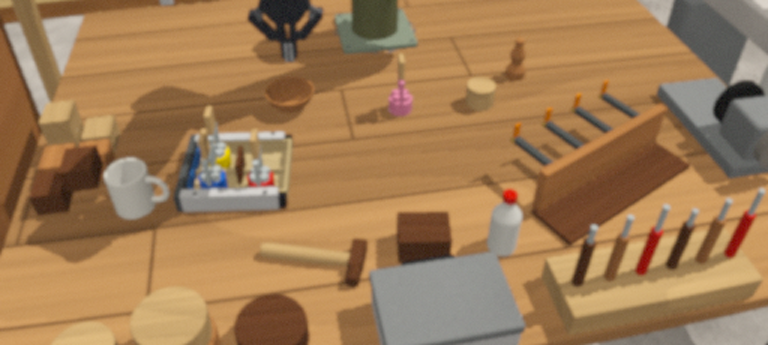

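View pics/t33.png

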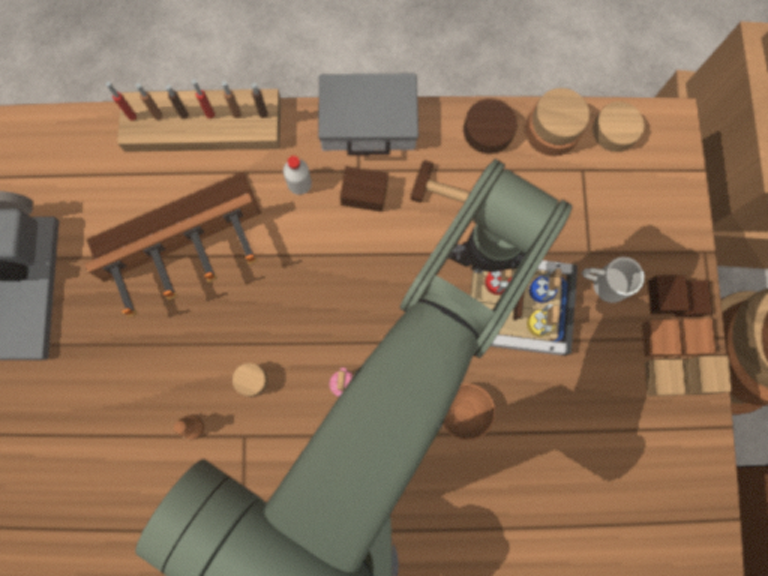

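Tray is back home (nose 94, tail -96), all three carriers are upright, the rack is empty and the keepers are up. I move away and check once more before handing in.

Request:
{"op": "send_rows", "data": {
  "plan": [
    [0.0,0,-0.05,0,0,0,0],
    [0.0,0,-0.1,0,0,0,0],
    [0.0,0,-0.15,0,0,0,0],
    [0.0,0,-0.2,0,0,0,0],
    [0.0,0,-0.25,0,0,0,0],
    [0.0,0,-0.3,0,0,0,0],
    [0.0,0,-0.3,0,0,0,0],
    [0.0,0,-0.3,0,0,0,0],
    [0.0,0,-0.3,0,0,0,0],
    [0.0,0,-0.3,0,0,0,0]
  ]
}}

```text
time: 58.22
tcp_pos: [0.5649, 0.0546, 0.2702]
tcp_rot: [-2.147, 0.155, 2.148]
contact_force: [1.2, 0.3, 0.3]
opening: -0.0002
```

Request:
{"op": "send_rows", "data": {
  "plan": [
    [0.0,0,0,0,0,0,0],
    [0.0,0,0,0,0,0,0],
    [0.0,0,0,0,0,0,0],
    [0.0,0,0,0,0,0,0],
    [0.0,0,0,0,0,0,0],
    [0.0,0,0,0,0,0,0],
    [0.0,0,0,0,0,0,0],
    [0.0,0,0,0,0,0,0],
    [0.0,0,0,0,0,0,0],
    [0.0,0,0,0,0,0,0]
  ]
}}

```text
time: 59.48
tcp_pos: [0.565, 0.0559, 0.2704]
tcp_rot: [-2.149, 0.153, 2.148]
contact_force: [0.4, -0.1, 0.4]
opening: -0.0002
```

```bash

python3 - <<'E'
from tray import *
s=st()
i,d,P=cloud("top"); save("t34",i[150:260,280:440],4.5); L=rl(P)*1000
m=(L[...,2]>24)&(L[...,2]<34)&(abs(L[...,1])<60)
A=L[m]; print("tail",np.percentile(A[(A[:,0]<-85)&(A[:,0]>-140)][:,0],[2,50]))
i0=i.astype(int); b=(i0[...,0]>i0[...,2]+25)&(L[...,0]>80)&(L[...,0]<105)&(abs(L[...,1])<60); print("blue nose",b.sum(),np.percentile(L[b][:,0],[2,50,98]))
E
```

```text
{'time': 59.475, 'tcp_pos': [0.565, 0.0559, 0.2704], 'tcp_rot': [-2.1488, 0.1526, 2.1482], 'contact_force': [0.4272, -0.1342, 0.4347], 'opening': -0.0002, 'joint_positions': [-0.0535, 0.1632, 1.5112, -0.0006, 1.4669, 1.6586]}
axes cols
 [[ 0.    -0.141 -0.99 ]
 [-0.001 -0.99   0.141]
 [-1.     0.001 -0.   ]]
tail [-98.06159516 -94.97280697]
blue nose 84 [88.94459971 90.87102416 94.93076816]
```

View pics/t34.png

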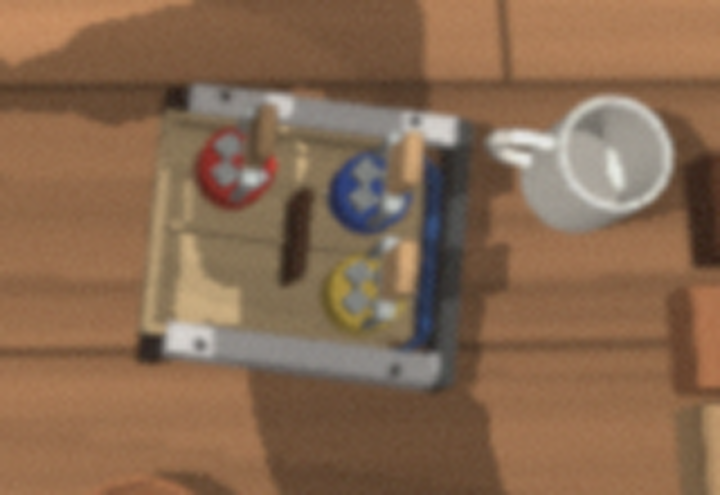

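The top picture shows the tray home, nose against the stop side at (430,250), ears at the rail ends, and red (235,165), blue (370,190) and yellow (360,290) upright. Handing in.

```bash
python3 -c "
from workcell import arm
print(arm.job_done())"
```

```text
the job is handed in; nothing more can be done
None
```

The job is handed in: the tray is turned end for end and in the rails, nose first. All three hanging carriers (red, yellow, blue) stand upright, each in its own compartment. Green was not there, and I left the pink look-alike alone.

- **Tray:** I lifted it by its fin, turned it through a half turn and slid it in until it stopped firmly (26 N). While I was placing the carriers it crept back about 2.4 mm, for a cause I did not find, so I pushed the tail wall home again at the end with 21 N.
- **Carriers:** Each was lifted about 14 mm and drawn out along its hook, pressing the keeper over with its bail. Each keeper sprang back up behind it.
- **Last checks:** The last look at about 59 s, with the arm away, showed all three carriers upright. The rack was empty, all the keepers were up, and the other things appeared to be where they started.
- **What disagreed:** The nose measures 4 to 5 mm from the stop bar, not the stated 3 mm or so, and the ears touch the rail ends instead of standing 2 mm off. The stated sizes (ears forward to -80, rails starting at -82) suggest the ears stop the tray about there, and the tray would not go further.

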